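# Change the load in the bisque drying cabinet

### The arm

A 7-joint arm with a two-finger parallel gripper is mounted at the origin on the work surface. World frame = base frame: x ahead of the robot, y to its left, z up, the work surface at z = 0. Lengths are in mm, angles in rad, forces in N, time in s.
With the tool pointing down it reaches from about 400 to 900 mm from the base axis. Payload 5.6 kg.
Tool frame: the origin (TCP) lies between the finger pads; the fingertips stand 17 mm ahead of it and the grasp point (between the pads) lies 2 mm behind it; z points along the fingers, x is the direction in which the jaws open and shut, and the axes are right-handed (so a half turn about z gives the same grasp; the last joint's range is limited). The gripper opens to 92 mm and grips with 3 to 60 N. Pads are 20 mm wide; open, the fingers measure 128 mm over their backs; the gripper's body (75 mm by 189 mm) begins 69 mm behind the grasp point.
Start: joints at [-1.298, 0.468, -0.012, 1.603, 0.006, 1.071, -0.056], TCP at [201.916, 617.85, 231.592] pointing down, gripper open.
Joint ranges: [-2.53, 2.53], [-0.31, 2.02], [-1.57, 1.55], [0.28, 2.44], [-1.29, 4.43], [0.15, 1.84], [-2.92, 2.92]. Speed limits (rad/s): [2.57, 2.57, 3.14, 3.14, 3.14, 3.14, 3.14].

### API

Orientations are given as a unit quaternion [w, x, y, z].
In Python, from cell import r, capture, ticket gives the robot as it stands.
- The arm moves only by the tool play_rows, never from a script. Its argument "steps" is a list that holds one entry, the list of rows, each a list of 6 numbers: the shift along the world's x, y, z in mm, then the turn, a rotation vector about the world's x, y, z in degrees. A call has 1 to 12 rows; each row is the pose to reach, as a shift and turn from the pose commanded when the call began; what a row does not reach only later rows make up. A row lasts 1/10 s, in which the tool goes at most 50 mm and 8.59 degrees, less where a joint would pass 70% of its speed; a pose out of reach is approached as far as the arm can. A call with a gripper value outside its range is refused whole. "jaw" is the closure in counts, from 0 (fully open) to 255 (shut), set as the call begins (left out, the last holds). The fingers move at their own pace and stop on an object; "newtons" is the grip in N (left out, the last holds). Time passes only in rows, so rows that repeat a pose let the fingers close. It gives the time, the measured TCP pose, the force and the opening at its end, in the units of the state.
- r.get_state(): the state, without advancing time (a new reading comes with each control period).
- capture(name): name is "scene" or "top"; returns a dict with "color" (384x512x3 uint8, red, green, blue), "depth" (384x512 float32, mm along the optical axis (not along the pixel's ray), 0 where there is no reading), "fovy" (degrees; the focal length in pixels is half the picture's height over the tangent of half this angle, whatever the lens; pixels are square), "cx", "cy" (the principal point, pixels), "rvec" (rotation vector, rad) and "tvec" (3), from world to camera coordinates, as OpenCV has them. Camera axes: x right, y down, z forward; pixel columns grow to the right and rows downward; lengths in mm; the calibration is good to about 2 mm. A picture is of the moment at which its call begins.
- ticket.sign_off(): hands the job in, once; it reports no verdict.
The state is a dict: "clock": time; "q": joint angles; "qvel": joint speeds; "effort": joint torques, N m; "tool_pos": TCP position; "tcp_rot": TCP orientation; "force": force on the tool from outside, world axes, zero at the start; "torque": the same for the moment, N m; "gripper_width": opening from 0.0 (shut) to 1.0 (fully open).
Only numpy, scipy, OpenCV 4.12 (cv2) and the standard library are available. Lean on these libraries where they do the work, as an engineer would, in place of code of your own. Each camera call takes 0.05 s, during which the arm holds its last target.

### The job

Change the load in the bench drying cabinet: draw its carriage gently right out to the stop, stand every dry (pale) arch tile upright on the empty white ware board, and hang every freshly rinsed (dark brown) arch over the carriage's rod so that no two of them touch. Then push the loaded carriage gently fully home and slide the vent grip on the roof level with the red pointer. Leave the other things on the bench where they are.

Things in the scene. Friction and masses are not known exactly. Their poses are not given: they have to be found in the camera images.
- cabinet: bench drying cabinet with a clear hood, fixed. Origin on the bench under the middle of the hood's mouth; its +y is the direction in which the carriage draws out, its z is up. The hood lies at its y -335 to -12 mm, x -88 to +88 mm, roof top 190 mm above the bench; behind it a grey warm-air unit 200 mm high. Guide rails run out to y = +345 mm
- carriage (a joint): travel of the carriage in m along the cabinet's +y: 0 fully home against the back stop, 0.30 out against the front stop. Needs about 4 N to move, stays where it is left. It starts home, with the dry arches on its rod
- handle (a point): middle of the black bow handle on the carriage's blue front panel: a round bar 12 mm thick, 120 mm long along the cabinet's x, 140 mm above the bench, with 49 mm clear between the bar and the panel. Panel top is 155 mm above the bench
- rod (a point): middle of the carriage's steel rod, on its axis, 125 mm above the bench: 16 mm thick, along the cabinet's y, free for 142 mm either side of this point, from the front panel to the rear post (post top 144 mm). A drip tray 115 mm wide lies below it, its surface 39 mm above the bench. A hanging arch has its origin 34 mm below this point (91 mm above the bench)
- vent (a joint): travel of the vent shutter in m, along the cabinet's -y: 0 shut, 0.10 open. Needs about 2 N, stays where it is left
- vent_grip (a point): centre of the top of the vent's black grip on the hood's roof, on its white line: a block 30 mm (cabinet x) by 16 mm (cabinet y) by 30 mm high, its top 224 mm above the bench. It slides along the cabinet's y only
- pointer: red pointer clipped beside the vent track, fixed, 8 mm high; its point faces the grip. The vent is rightly set when the white line of the grip has the same position as this origin along the cabinet's y
- board_wet: grey ware board 110 x 300 x 9 mm (long along its y), loose on the bench (500 g), where the rinsed arches stand. Origin: centre of its underside
- board_dry: empty white ware board 110 x 240 x 9 mm (long along its y), loose on the bench (500 g), for the dry arches. Origin: centre of its underside
- wet1: dark brown (freshly rinsed) ceramic arch (upside-down U): 58 mm wide across the legs (its x), 54 mm long (its y), 50 mm high, walls 8 mm, 42 mm clear between the legs, crown underside 42 mm above the leg ends, 125 g. Outer sides flat and upright up to 36 mm. Origin: centre of its underside, between the leg ends; z up through the crown. Absent (None) in some starts
- wet2: dark brown (freshly rinsed) ceramic arch (upside-down U): 58 mm wide across the legs (its x), 54 mm long (its y), 50 mm high, walls 8 mm, 42 mm clear between the legs, crown underside 42 mm above the leg ends, 125 g. Outer sides flat and upright up to 36 mm. Origin: centre of its underside, between the leg ends; z up through the crown. Absent (None) in some starts
- wet3: dark brown (freshly rinsed) ceramic arch (upside-down U): 58 mm wide across the legs (its x), 54 mm long (its y), 50 mm high, walls 8 mm, 42 mm clear between the legs, crown underside 42 mm above the leg ends, 125 g. Outer sides flat and upright up to 36 mm. Origin: centre of its underside, between the leg ends; z up through the crown. Absent (None) in some starts
- wet4: dark brown (freshly rinsed) ceramic arch (upside-down U): 58 mm wide across the legs (its x), 54 mm long (its y), 50 mm high, walls 8 mm, 42 mm clear between the legs, crown underside 42 mm above the leg ends, 125 g. Outer sides flat and upright up to 36 mm. Origin: centre of its underside, between the leg ends; z up through the crown. Absent (None) in some starts
- dry1: pale (dry) ceramic arch (upside-down U): 58 mm wide across the legs (its x), 54 mm long (its y), 50 mm high, walls 8 mm, 42 mm clear between the legs, crown underside 42 mm above the leg ends, 125 g. Outer sides flat and upright up to 36 mm. Origin: centre of its underside, between the leg ends; z up through the crown. Absent (None) in some starts
- dry2: pale (dry) ceramic arch (upside-down U): 58 mm wide across the legs (its x), 54 mm long (its y), 50 mm high, walls 8 mm, 42 mm clear between the legs, crown underside 42 mm above the leg ends, 125 g. Outer sides flat and upright up to 36 mm. Origin: centre of its underside, between the leg ends; z up through the crown. Absent (None) in some starts
- slipjar: bystander: amber jar with a white lid, 76 mm across, 100 mm high; leave it alone
- tape: bystander: roll of masking tape lying flat, 100 mm across, 48 mm high; leave it alone
- clay: bystander: block of grey clay 120 x 100 x 80 mm; leave it alone
- former: bystander: upright cardboard tube, 64 mm across, 160 mm high; leave it alone
- sponge_bowl: bystander: blue bowl, 130 mm across, 55 mm high; leave it alone
Things that resemble listed ones, but are neither listed nor needed, are in the scene too. Leave any green or pink look-alike of the wet4 alone.

How it is judged (in metres and radians):
On the way, in this order (a step that is already met when the one before it is completed fails the run):
1. carriage drawn right out to its front stop (value of joint carriage above 0.293 m), for 0.2 s.
2. carriage out: every dry arch stands on the white board and every rinsed arch hangs on the rod, none of these touching another (value of joint carriage above 0.25 m and x of wet1 in the frame of rod between -0.03 and 0.03 m and y of wet1 in the frame of rod between -0.13 and 0.13 m and z of wet1 in the frame of rod between -0.052 and -0.024 m and angle between each of wet1, wet2, wet3, wet4's own z axis and vertical below 0.45 rad and linear speed of each of wet1, wet2, wet3, wet4, dry1, dry2 below 0.03 m/s and x of wet2 in the frame of rod between -0.03 and 0.03 m and y of wet2 in the frame of rod between -0.13 and 0.13 m and z of wet2 in the frame of rod between -0.052 and -0.024 m and x of wet3 in the frame of rod between -0.03 and 0.03 m and y of wet3 in the frame of rod between -0.13 and 0.13 m and z of wet3 in the frame of rod between -0.052 and -0.024 m and x of wet4 in the frame of rod between -0.03 and 0.03 m and y of wet4 in the frame of rod between -0.13 and 0.13 m and z of wet4 in the frame of rod between -0.052 and -0.024 m and x of dry1 in the frame of board_dry between -0.055 and 0.055 m and y of dry1 in the frame of board_dry between -0.12 and 0.12 m and z of dry1 in the frame of board_dry between 0.004 and 0.015 m and angle between each of dry1, dry2's own z axis and vertical below 0.15 rad and x of dry2 in the frame of board_dry between -0.055 and 0.055 m and y of dry2 in the frame of board_dry between -0.12 and 0.12 m and z of dry2 in the frame of board_dry between 0.004 and 0.015 m and contact force between wet1 and wet2 below 0.05 N and contact force between each of wet1, wet2 and wet3 below 0.05 N and contact force between each of wet1, wet2, wet3 and wet4 below 0.05 N), for 0.2 s.
3. loaded carriage pushed fully home (value of joint carriage below 0.006 m and x of wet1 in the frame of rod between -0.03 and 0.03 m and y of wet1 in the frame of rod between -0.13 and 0.13 m and z of wet1 in the frame of rod between -0.052 and -0.024 m and angle between each of wet1, wet2, wet3, wet4's own z axis and vertical below 0.45 rad and linear speed of each of wet1, wet2, wet3, wet4 below 0.03 m/s and x of wet2 in the frame of rod between -0.03 and 0.03 m and y of wet2 in the frame of rod between -0.13 and 0.13 m and z of wet2 in the frame of rod between -0.052 and -0.024 m and x of wet3 in the frame of rod between -0.03 and 0.03 m and y of wet3 in the frame of rod between -0.13 and 0.13 m and z of wet3 in the frame of rod between -0.052 and -0.024 m and x of wet4 in the frame of rod between -0.03 and 0.03 m and y of wet4 in the frame of rod between -0.13 and 0.13 m and z of wet4 in the frame of rod between -0.052 and -0.024 m), for 0.2 s.
At the end, for the whole second after the job is handed in: Carriage home within 6 mm; every rinsed arch hangs astride the rod (within 30 mm across it, tilted under 0.45 rad, at rest) and touches no other rinsed arch; every dry arch stands upright (within 0.15 rad) at rest on the white board; the vent grip's line within 6 mm of the pointer (all of step 3 and x of dry1 in the frame of board_dry between -0.055 and 0.055 m and y of dry1 in the frame of board_dry between -0.12 and 0.12 m and z of dry1 in the frame of board_dry between 0.004 and 0.015 m and angle between each of dry1, dry2's own z axis and vertical below 0.15 rad and linear speed of each of dry1, dry2 below 0.03 m/s and x of dry2 in the frame of board_dry between -0.055 and 0.055 m and y of dry2 in the frame of board_dry between -0.12 and 0.12 m and z of dry2 in the frame of board_dry between 0.004 and 0.015 m and contact force between wet1 and wet2 below 0.05 N and contact force between each of wet1, wet2 and wet3 below 0.05 N and contact force between each of wet1, wet2, wet3 and wet4 below 0.05 N and y of pointer in the frame of vent_grip between -0.006 and 0.006 m).
It fails at once if a bystander is pushed more than 40 mm from its place (distance of any of slipjar, tape, clay, former, sponge_bowl from where it was at the start of the episode above 0.04 m).
It fails at once if the carriage is slammed (faster than 0.5 m/s) (velocity of joint carriage above 0.5 m/s or velocity of joint carriage below -0.5 m/s).
Of wet1, wet2, wet3, wet4 only 2 to 4 are there at a start; the rules pass over those that are not, and their reading is None.
Of dry1, dry2 only 1 to 2 are there at a start; the rules pass over those that are not, and their reading is None.
At some moment in a run one of board_wet, board_dry may be knocked a few centimetres aside while the robot is not near it.
It also fails if it takes over 210 s, if anything falls off the work surface, if the arm or the gripper's body presses on something with over 40 N, if the wrist force passes 120 N, or if a joint passes its speed limit or range.

## Working session

There is one attempt and no reset: what is moved stays moved. The work goes in short steps, Python scripts to look and compute and a tool call to move; the robot and the scene stay as the last step left them, time stands still between calls to the robot, and variables do not carry over. Pictures are saved under pics/ and viewed, and the job is handed in when it is done.

Besides the shell and the picture viewer there is one more tool, called after ">>>" in YAML: its name, and indented under it one key for each argument. play_rows: Moves the arm, as the interface text tells. Its arguments: {"type":"object","properties":{"steps":{"type":"array"},"jaw":{"type":"number"},"newtons":{"type":"number"}},"required":["steps"]}

```bash
ls; mkdir -p pics
cat > h.py <<'E'
import numpy as np, cv2
from cell import r, capture, ticket
def cam(n):
    c=capture(n); c['R']=cv2.Rodrigues(np.array(c['rvec'],float))[0]; c['t']=np.array(c['tvec'],float).reshape(3)
    c['f']=c['color'].shape[0]/2/np.tan(np.radians(c['fovy'])/2); return c
def save(c,name,crop=None,s=1):
    im=c['color'][...,::-1]
    if crop: im=im[crop[1]:crop[3],crop[0]:crop[2]]
    if s!=1: im=cv2.resize(im,None,fx=s,fy=s,interpolation=cv2.INTER_CUBIC)
    cv2.imwrite('pics/'+name+'.png',im)
def px(c,u,v,z=None):
    ray=np.array([(u-c['cx'])/c['f'],(v-c['cy'])/c['f'],1.0])
    o=-c['R'].T@c['t']; d=c['R'].T@ray
    if z is None:
        return o+d*c['depth'][int(round(v)),int(round(u))]
    return o+d*(z-o[2])/d[2]
def cloud(c):
    v,u=np.mgrid[:384,:512]; d=c['depth'].astype(float)
    P=np.stack([(u-c['cx'])/c['f']*d,(v-c['cy'])/c['f']*d,d],-1)-c['t']
    W=P@c['R']; W[d==0]=np.nan; return W
def proj(c,p):
    q=c['R']@np.array(p,float)+c['t']; return c['f']*q[0]/q[2]+c['cx'],c['f']*q[1]/q[2]+c['cy']
E
python3 - <<'E'
from h import *
print(r.get_state())
for n in('scene','top'):
    c=cam(n); save(c,n+'0',s=1.56); print(n,c['fovy'],c['cx'],c['cy'],-c['R'].T@c['t']); np.savez(n+'0.npz',**{k:c[k] for k in('color','depth')})
E
```

```text
pics
{'clock': 0.0, 'q': array([-1.29802048,  0.46834079, -0.01157622,  1.60360263,  0.00599717,
        1.07139678, -0.05626467]), 'qvel': array([ 0.00116123, -0.00053411,  0.00083568, -0.0017597 ,  0.00204317,
        0.00084085, -0.00088349]), 'effort': array([ 4.06951303e-04, -5.20561481e+01, -1.26370366e-02, -2.43756849e+01,
       -5.67597756e-02,  1.71199639e-02,  1.50023243e-04]), 'tool_pos': array([201.7712553 , 617.32086815, 230.67261114]), 'tcp_rot': array([ 5.54378817e-04,  8.09507346e-01,  5.87109123e-01, -6.53159827e-04]), 'force': array([ 0.36180202, -0.09897419,  0.41780682]), 'torque': array([-0.04511619, -0.03191848,  0.00198659]), 'gripper_width': 0.99885159724686}
scene 50.558212498506634 259.9347933523699 191.68530021583175 [ 991.46260352 -748.4080828  1113.62487148]
top 47.10849049110411 261.21510479142125 196.8700011615099 [ 233.24781712    4.35384545 1694.136312  ]
```

View pics/scene0.png

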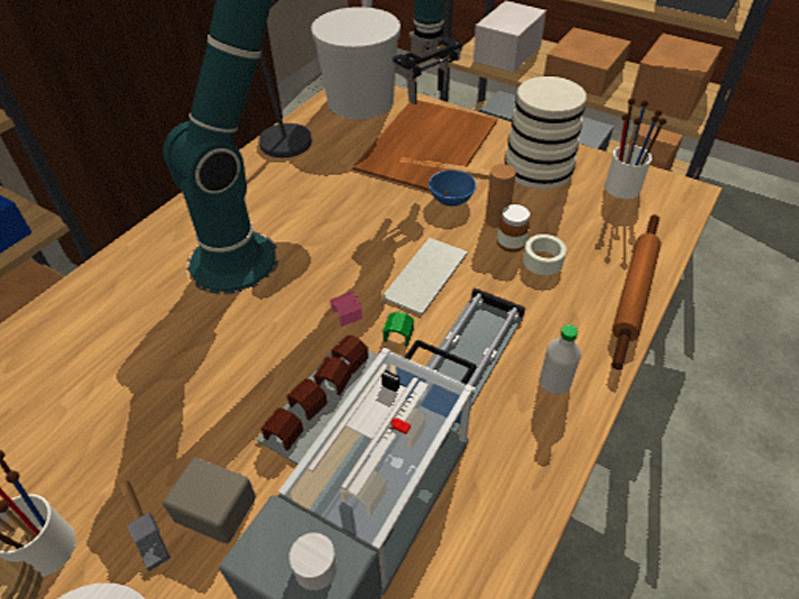

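View pics/top0.png

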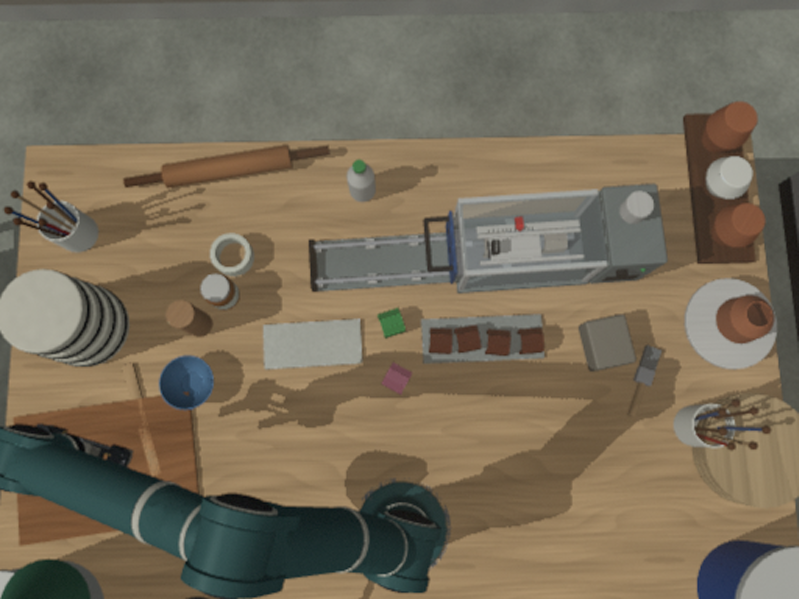

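The scene view shows four dark arches on the grey board left of the cabinet, a green and a pink look-alike, and the white board empty. In the top view the white board is around (312,343), the grey board (484,340), the handle (435,243), the pointer (519,223) and the grip (493,247). I'll enlarge both.

Run:
```python
from h import *
c=cam('top'); save(c,'t1',(180,110,440,270),3); 
s=cam('scene'); save(s,'s1',(150,170,350,384),2.8)
```

```text
(no output)
```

View pics/t1.png

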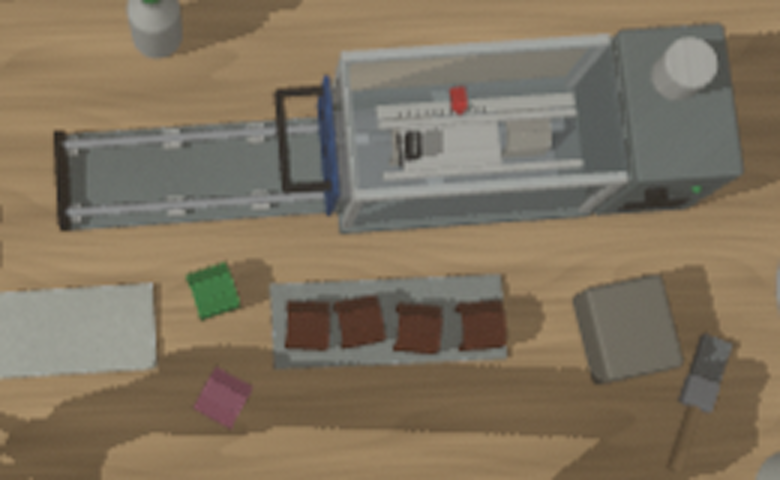

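View pics/s1.png

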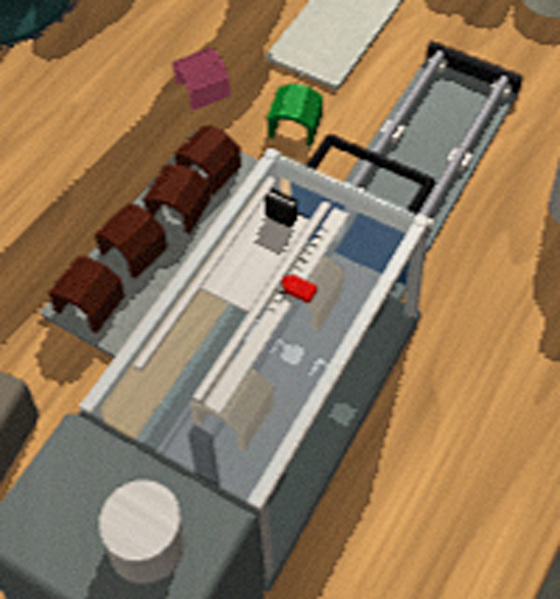

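```bash
cat >> h.py <<'E'
def arches(c,kind):
    im=c['color'].astype(int); R,G,B=im[...,0],im[...,1],im[...,2]; W=cloud(c)
    hsv=cv2.cvtColor(c['color'],cv2.COLOR_RGB2HSV).astype(int)
    return hsv,W
E
python3 - <<'E'
from h import *
c=cam('top'); W=cloud(c); hsv=cv2.cvtColor(c['color'],cv2.COLOR_RGB2HSV).astype(int)
def P(x,y): return (180+x/3,110+y/3)
for n,x,y,z in [('handleA',286,93,146),('handleB',290,186,146),('grip',414,146,None),('grip224',414,146,224),('ptr',459,100,None),('ptr2',459,100,194),('ptr3',459,112,194),('hoodFL',340,57,190),('hoodFR',345,195,190),('hoodBL',608,40,190),('hoodBR',625,178,190),('railend',62,182,None),('dryTL',0,291,9),('dryTR',154,283,9),('dryBR',156,369,9),('green',214,290,None),('pink',222,397,None)]:
    u,v=P(x,y); print(n,np.round(px(c,u,v,z),1))
for n,x,y in [('a',307,325),('b',360,321),('c',418,328),('d',481,325)]:
    u,v=P(x,y); print(n,c['color'][int(v),int(u)],hsv[int(v),int(u)],np.round(px(c,u,v,None)),np.round(px(c,u,v,50)))
E
```

```text
handleA [709.2 -83.2 146. ]
handleB [593.1 -84.4 146. ]
grip [ 618.7 -223.8  225.2]
grip224 [ 619. -224.  224.]
ptr [ 681.  -284.2  196.3]
ptr2 [ 681.6 -284.6  194. ]
ptr3 [ 667.  -283.8  194. ]
hoodFL [ 738.8 -146.3  190. ]
hoodFR [ 570.7 -145.8  190. ]
hoodBL [ 753.5 -468.   190. ]
hoodBR [ 583.9 -475.6  190. ]
railend [632.2 203.1  28.5]
dryTL [494.8 285.2   9. ]
dryTR [500.6  87.3   9. ]
dryBR [389.5  86.3   9. ]
green [483.9  10.   47.1]
pink [349.4   3.   44.7]
a [84 55 42] [  9 127  84] [ 435. -105.   57.] [ 436. -106.   50.]
b [86 57 44] [  9 125  86] [ 438. -171.   62.] [ 440. -172.   50.]
c [83 55 42] [ 10 126  83] [ 429. -245.   50.] [ 429. -245.   50.]
d [85 55 42] [  9 129  85] [ 431. -323.   55.] [ 431. -324.   50.]
```

```bash
cat >> h.py <<'E'
def find(c,lo,hi,zmin,zmax,box,ztop=50,minpx=60):
    hsv=cv2.cvtColor(c['color'],cv2.COLOR_RGB2HSV); W=cloud(c)
    m=cv2.inRange(hsv,np.array(lo),np.array(hi))>0
    m&=(W[...,2]>zmin)&(W[...,2]<zmax)&(W[...,0]>box[0])&(W[...,0]<box[1])&(W[...,1]>box[2])&(W[...,1]<box[3])
    n,l,st,ce=cv2.connectedComponentsWithStats(m.astype(np.uint8),connectivity=4)
    out=[]
    for i in range(1,n):
        if st[i,4]<minpx: continue
        vv,uu=np.nonzero(l==i)
        pts=np.array([px(c,u,v,ztop)[:2] for u,v in zip(uu,vv)],np.float32)
        wm=np.nanmedian(W[l==i],0)
        out.append((cv2.minAreaRect(pts),st[i,4],np.nanmean(W[l==i],0),(uu.mean(),vv.mean())))
    return out
E
python3 - <<'E'
from h import *
c=cam('top'); 
for a in find(c,(0,100,40),(16,255,120),30,75,(380,480,-380,-60)): print(a)
print('board dry')
W=cloud(c);hsv=cv2.cvtColor(c['color'],cv2.COLOR_RGB2HSV)
for a in find(c,(0,0,100),(180,60,255),4,16,(350,540,60,350),9,400): print(a)
print('wet board')
for a in find(c,(0,0,60),(180,60,255),4,16,(350,540,-400,-30),9,400): print(a)
print('blue panel')
for a in find(c,(105,90,40),(125,255,255),100,170,(500,760,-200,0),155,20): print(a)
print('handle')
for a in find(c,(0,0,0),(180,255,60),125,160,(500,760,-140,-50),146,30): print(a)
print('red')
for a in find(c,(0,150,100),(8,255,255),185,210,(550,760,-400,-100),198,5): print(a)
print('rail end')
for a in find(c,(0,0,0),(180,255,70),5,60,(500,760,150,250),30,20): print(a)
E
```

```text
(((440.6949462890625, -171.00372314453125), (55.350101470947266, 53.06542205810547), 8.098512649536133), np.int32(201), array([ 439.59462017, -170.66373203,   54.6083415 ]), (np.float64(299.6865671641791), np.float64(216.92537313432837)))
(((437.74578857421875, -104.24750518798828), (52.795989990234375, 53.025272369384766), 88.63463592529297), np.int32(195), array([ 436.78740073, -103.98726397,   54.27953126]), (np.float64(281.97435897435895), np.float64(218.09230769230768)))
(((432.5163879394531, -325.63092041015625), (56.560569763183594, 53.12748718261719), 88.66304779052734), np.int32(207), array([ 432.12673927, -326.00557035,   54.72536435]), (np.float64(341.0144927536232), np.float64(217.92753623188406)))
(((430.5828552246094, -243.677490234375), (52.89139938354492, 53.877201080322266), 87.39754486083984), np.int32(199), array([ 429.81077724, -243.496969  ,   54.54135319]), (np.float64(319.1507537688442), np.float64(219.0603015075377)))
board dry
(((442.3135070800781, 208.00213623046875), (112.02269744873047, 239.2501678466797), 2.159236431121826), np.int32(1438), array([443.243
[... 609 characters left out ...]
651.3915405273438, -99.535888671875), (124.97699737548828, 56.32683563232422), 1.6386158466339111), np.int32(116), array([646.2445307 , -87.46125064, 144.22223296]), (np.float64(277.0258620689655), np.float64(157.88793103448276)))
red
(((681.7235107421875, -282.1175842285156), (10.628195762634277, 22.118309020996094), 86.97022247314453), np.int32(23), array([ 681.76612805, -281.17242101,  199.44669716]), (np.float64(332.30434782608694), np.float64(142.8695652173913)))
rail end
(((635.043701171875, 202.78549194335938), (127.9948959350586, 17.327390670776367), 2.7212002277374268), np.int32(128), array([635.52064844, 204.12156143,  27.0533116 ]), (np.float64(200.4375), np.float64(169.9453125)))
```

>>> play_rows:
  steps:
    - [[0, 0, 50, 0, 0, 8], [0, 0, 80, 0, 0, 16], [446, -701, 80, 0, 0, 20], [446, -701, 80, 0, 0, 20], [446, -701, 80, 0, 0, 20], [446, -701, 80, 0, 0, 20], [446, -701, 80, 0, 0, 20], [446, -701, 80, 0, 0, 20], [446, -701, 80, 0, 0, 20], [446, -701, 80, 0, 0, 20], [446, -701, 80, 0, 0, 20], [446, -701, 80, 0, 0, 20]]
  jaw: 110
  newtons: 40

```text
clock: 1.5
tool_pos: [471.0, 194.1, 312.0]
tcp_rot: [0.0, 0.695, 0.719, 0.0]
force: [0.7, 0.1, 0.0]
gripper_width: 0.572
```

>>> play_rows:
  steps:
    - [[177, -278, 0, 0, 0, 0], [177, -278, 0, 0, 0, 0], [177, -278, 0, 0, 0, 0], [177, -278, 0, 0, 0, 0], [177, -278, 0, 0, 0, 0], [177, -278, 0, 0, 0, 0], [177, -278, 0, 0, 0, 0], [177, -278, 0, 0, 0, 0], [177, -278, 0, 0, 0, 0]]

```text
clock: 2.4
tool_pos: [647.1, -82.1, 311.0]
tcp_rot: [-0.001, 0.696, 0.718, -0.0]
force: [0.9, 0.2, -0.7]
gripper_width: 0.568
```

Run:
```python
from h import *
s=r.get_state(); print(s['tool_pos'],s['force'],s['gripper_width'])
c=cam('scene'); save(c,'s2',(180,130,380,330),3)
c=cam('top'); save(c,'t2',(180,110,440,270),3)
```

```text
[647.07534292 -82.07939467 311.00019025] [ 0.93391813  0.24963598 -0.71770027] 0.5680299894832155
```

View pics/s2.png

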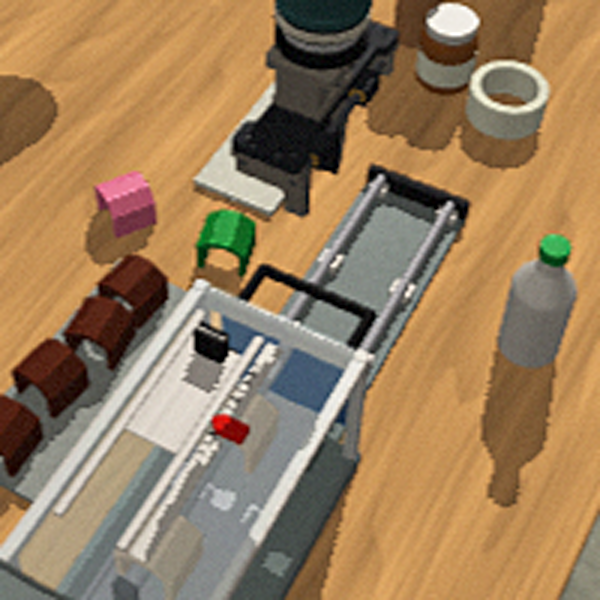

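Run:
```python
from h import *
c=cam('scene'); save(c,'s3',(180,130,380,330),3)
print(proj(c,r.get_state()['tool_pos']), proj(c,[648,-84,140]), proj(c,[648,-84,311]),c['depth'][196,277])
t=cam('top'); print(proj(t,[648,-84,311]))
```

```text
(np.float64(284.99589949999915), np.float64(188.508267462078)) (np.float64(282.4313377327426), np.float64(228.51866770737462)) (np.float64(284.5771706970278), np.float64(189.7554507433647)) 1069.0885
(np.float64(278.53922525422627), np.float64(144.04047387363775))
```

View pics/s3.png

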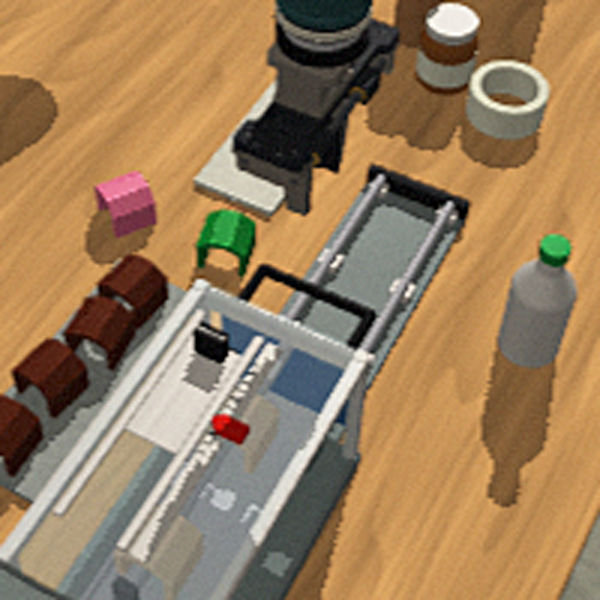

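View pics/t2.png

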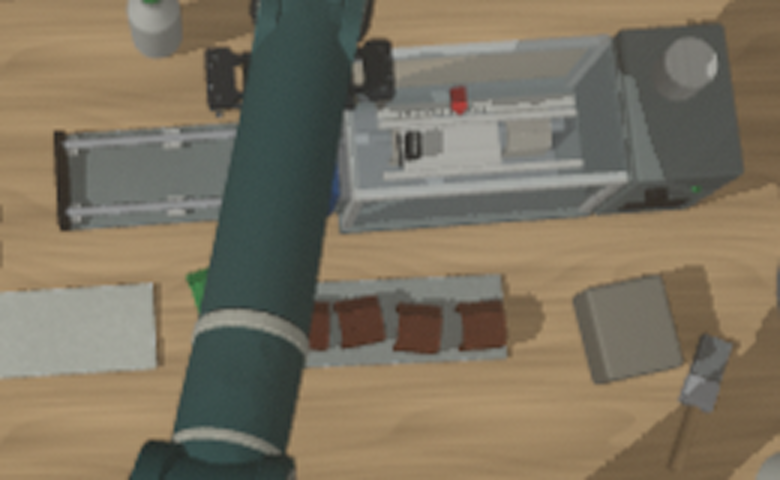

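>>> play_rows:
  steps:
    - [[0, -2, -50, 0, 0, 0], [0, -2, -100, 0, 0, 0], [0, -2, -130, 0, 0, 0], [0, -2, -150, 0, 0, 0], [0, -2, -170, 0, 0, 0], [0, -2, -170, 0, 0, 0], [0, -2, -170, 0, 0, 0]]

```text
clock: 3.3
tool_pos: [647.5, -83.1, 142.2]
tcp_rot: [-0.0, 0.695, 0.719, 0.0]
force: [0.3, 0.9, 0.5]
gripper_width: 0.57
```

Run:
```python
from h import *
s=r.get_state(); print(s['tool_pos'],s['force'],s['gripper_width'])
c=cam('scene'); save(c,'s4',(230,170,350,290),5)
```

```text
[647.45552128 -83.06587188 142.1832152 ] [0.34704741 0.89188426 0.52806876] 0.5701848355937921
```

View pics/s4.png

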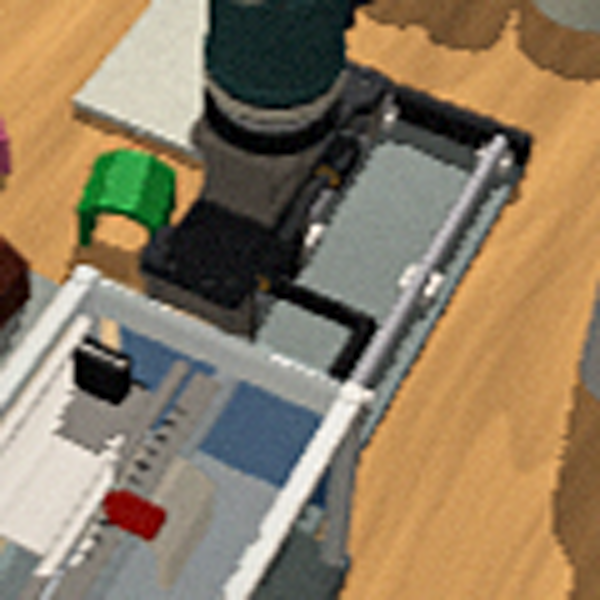

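Gripper straddles the bar just in front of the hood. Close on it.

>>> play_rows:
  steps:
    - [[0, 0, -1, 0, 0, 0], [0, 0, -1, 0, 0, 0], [0, 0, -1, 0, 0, 0], [0, 0, -1, 0, 0, 0], [0, 0, -1, 0, 0, 0], [0, 0, -1, 0, 0, 0]]
  jaw: 255
  newtons: 30

```text
clock: 3.95
tool_pos: [647.4, -76.6, 141.1]
tcp_rot: [-0.004, 0.694, 0.72, 0.003]
force: [-2.5, 12.8, 4.7]
gripper_width: 0.122
```

>>> play_rows:
  steps:
    - [[0, 10, 0, 0, 0, 0], [-1, 24, 0, 0, 0, 0], [-2, 42, 0, 0, 0, 0], [-3, 62, 0, 0, 0, 0], [-3, 82, 0, 0, 0, 0], [-4, 102, 0, 0, 0, 0], [-5, 122, 0, 0, 0, 0], [-6, 142, 0, 0, 0, 0], [-6, 162, 0, 0, 0, 0], [-7, 182, 0, 0, 0, 0], [-8, 202, 0, 0, 0, 0], [-9, 220, 0, 0, 0, 0]]

```text
clock: 5.15
tool_pos: [637.4, 134.1, 141.1]
tcp_rot: [0.0, 0.696, 0.718, -0.002]
force: [-4.0, -5.4, 6.6]
gripper_width: 0.119
```

>>> play_rows:
  steps:
    - [[0, 18, 0, 0, 0, 0], [-1, 34, 0, 0, 0, 0], [-2, 50, 0, 0, 0, 0], [-2, 64, 0, 0, 0, 0], [-3, 76, 0, 0, 0, 0], [-3, 84, 0, 0, 0, 0], [-3, 88, 0, 0, 0, 0], [-3, 92, 0, 0, 0, 0], [-3, 92, 0, 0, 0, 0], [-3, 92, 0, 0, 0, 0]]

```text
clock: 6.15
tool_pos: [633.3, 223.3, 141.0]
tcp_rot: [-0.0, 0.696, 0.718, -0.004]
force: [-9.6, -9.6, 10.9]
gripper_width: 0.117
```

>>> play_rows:
  steps:
    - [[0, 6, 0, 0, 0, 0], [0, 10, 0, 0, 0, 0], [0, 10, 0, 0, 0, 0], [0, 10, 0, 0, 0, 0]]

```text
clock: 6.55
tool_pos: [633.4, 223.5, 140.8]
tcp_rot: [0.003, 0.698, 0.716, -0.01]
force: [-12.8, -25.7, 16.6]
gripper_width: 0.122
```

>>> play_rows:
  steps:
    - [[0, -10, 0, 0, 0, 0], [0, -10, 0, 0, 0, 0], [0, -10, 0, 0, 0, 0], [0, -10, 0, 0, 0, 0], [0, -10, 50, 0, 0, 0], [0, -10, 100, 0, 0, 0], [0, -10, 150, 0, 0, 0], [0, -10, 200, 0, 0, 0], [0, 40, 220, 0, 0, 0], [0, 90, 220, 0, 0, 0], [-50, 140, 220, 0, 0, 0], [-100, 180, 220, 0, 0, 0]]
  jaw: 110

```text
clock: 7.75
tool_pos: [562.1, 396.8, 359.4]
tcp_rot: [-0.0, 0.695, 0.719, -0.0]
force: [-1.0, 0.5, 0.4]
gripper_width: 0.565
```

Run:
```python
from h import *
s=r.get_state(); print(s['tool_pos'],s['force'],s['gripper_width'])
c=cam('top'); save(c,'t5',(140,100,400,260),3)
c=cam('scene'); save(c,'s5',(180,130,380,330),3)
```

```text
[562.10688113 396.82940873 359.42530069] [-0.95420417  0.45543334  0.39759203] 0.5646641692699361
```

View pics/t5.png

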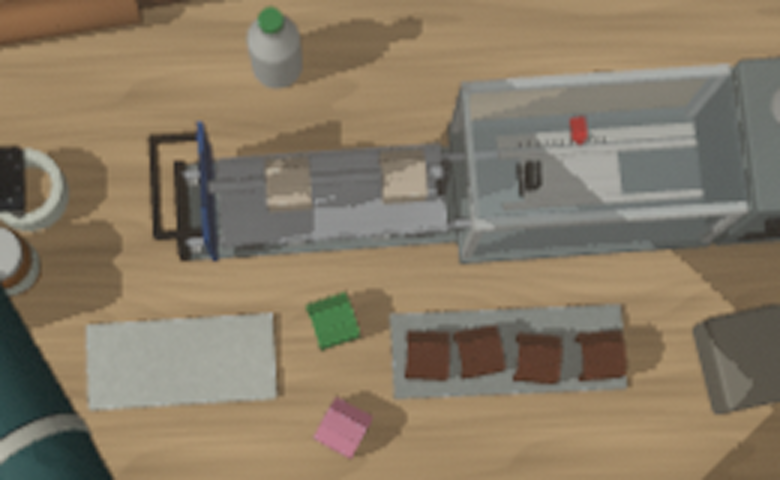

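View pics/s5.png

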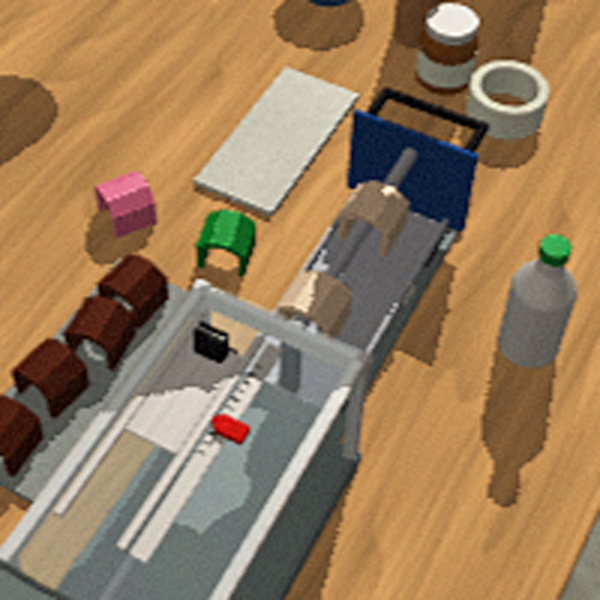

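```bash
cat >> h.py <<'E'
def show(l):
    for (ce,sz,an),n,m,p in l: print(np.round(ce,1),np.round(sz,1),round(an,1),n,np.round(m,1),np.round(p,1))
E
python3 - <<'E'
from h import *
c=cam('top')
print('dry'); 
show(find(c,(0,0,60),(40,255,255),125,160,(560,720,-140,150),141,30))
print('panel');show(find(c,(105,90,40),(125,255,255),100,170,(500,760,50,250),155,20))
print('handle');show(find(c,(0,0,0),(180,255,60),128,160,(500,760,170,300),146,30))
W=cloud(c)
# rod pts
z=W[...,2]; m=(z>118)&(z<140)&(W[...,0]>600)&(W[...,0]<680)&(W[...,1]>-115)&(W[...,1]<150)
hsv=cv2.cvtColor(c['color'],cv2.COLOR_RGB2HSV)
m&=hsv[...,1]<50
p=W[m]; print(len(p)); print(np.polyfit(p[:,1],p[:,0],1), p[:,1].min(),p[:,1].max(),p[:,2].mean())
for y in range(-110,160,20):
    k=abs(p[:,1]-y)<8
    if k.any(): print(y,k.sum(),p[k,0].mean().round(1),p[k,2].mean().round(1))
# post
m=(z>135)&(z<152)&(W[...,0]>600)&(W[...,0]<690)&(W[...,1]>-140)&(W[...,1]<-100); print('post',W[m].mean(0),W[m].min(0),W[m].max(0))
E
```

```text
dry
[646.8   7.1] [ 58.3 284.1] 2.9 636 [648.5  -2.2 135.2] [253.5 158.4]
panel
handle
[637.5 199.9] [125.1  53.8] 3.2 118 [631.8 209.3 144.2] [195.1 163.5]
371
[-7.83092871e-03  6.44417820e+02] -114.45027113019162 149.99548463385318 131.03877988056178
-110 27 649.1 132.2
-90 34 639.5 132.2
-70 32 638.9 134.1
-50 18 648.1 131.4
-30 25 651.0 128.6
-10 16 649.0 130.7
10 17 650.0 129.8
30 24 644.1 130.6
50 14 638.5 131.6
70 18 636.2 129.7
90 15 639.8 131.3
110 18 643.4 131.5
130 20 643.4 127.3
150 12 642.1 129.0
post [ 653.97953835 -115.72557646  141.25047976] [ 632.60624195 -135.50470622  135.01577736] [ 677.34544626 -101.57351334  148.49072798]
```

Run:
```python
from h import *
c=cam('top'); save(c,'t6',(185,130,315,195),6)
s=cam('scene'); save(s,'s6',(260,150,345,255),5.7)
for u,v in [(236,160.5),(275,160)]:
    print(c['color'][int(v),int(u)], cv2.cvtColor(c['color'],cv2.COLOR_RGB2HSV)[int(v),int(u)])
```

```text
[131 121 105] [ 18  51 131]
[176 163 145] [ 17  45 176]
```

View pics/t6.png

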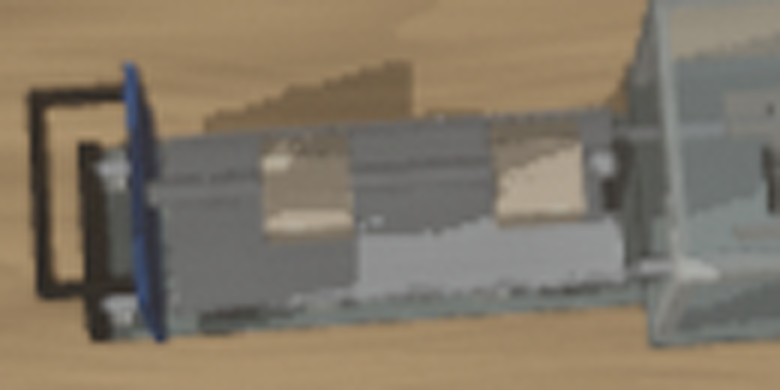

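View pics/s6.png

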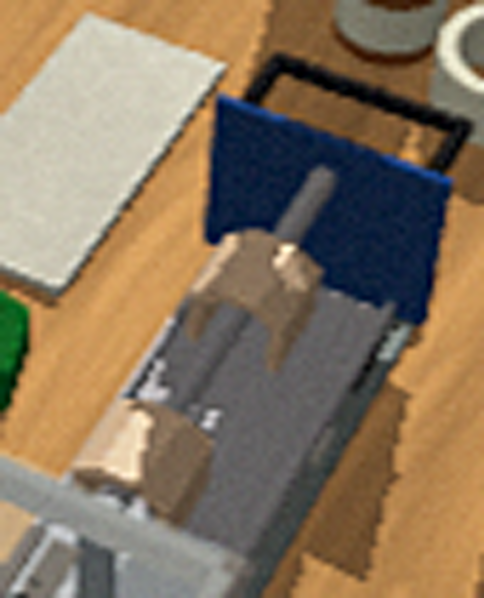

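Run:
```python
from h import *
c=cam('top'); W=cloud(c)
def p(x,y,z): return np.round(px(c,185+x/6,130+y/6,z),1)
print('rod',p(180,188,133),p(420,171,133),p(155,190,133),p(470,168,133))
print('arch1 y', p(263,190,141),p(352,190,141),'arch2',p(495,170,141),p(585,170,141))
print('near top/bot legs', p(307,238,91),p(540,218,91), 'far', p(307,146,141), p(540,133,141))
print('panel', p(128,65,155),p(160,338,155), 'handle',p(38,92,146),p(45,292,146))
print('post',p(605,162,144))
np.set_printoptions(linewidth=200,suppress=True)
for u in (235,237,275,277,255,258):
    print(u,[tuple(np.round(W[v,u,[0,2]]).astype(int)) for v in range(148,172)])
```

```text
rod [640.9 138.4 133. ] [648.4  -7.6 133. ] [640.  153.6 133. ] [649.6 -38.  133. ]
arch1 y [636.5  87.7 141. ] [635.3  33.9 141. ] arch2 [645.9 -52.9 141. ] [ 644.8 -107.5  141. ]
near top/bot legs [618.1  63.4  91. ] [627.8 -82.   91. ] far [663.4  60.7 141. ] [668.5 -81.  141. ]
panel [712.3 167.3 155. ] [543.8 149.  155. ] handle [699.2 222.7 146. ] [575.2 218.3 146. ]
post [ 648.7 -119.6  144. ]
235 [(np.int64(730), np.int64(-4)), (np.int64(725), np.int64(-2)), (np.int64(723), np.int64(-8)), (np.int64(702), np.int64(49)), (np.int64(676), np.int64(129)), (np.int64(671), np.int64(134)), (np.int64(666), np.int64(137)), (np.int64(660), np.int64(145)), (np.int64(657), np.int64(141)), (np.int64(654), np.int64(138)), (np.int64(650), np.int64(139)), (np.int64(647), np.int64(137)), (np.int64(643), np.int64(139)), (np.int64(639), np.int64(141)), (np.int64(634), np.int64(144)), (np.int64(631), np.int64(139)), (np.int64(630), np.int64(131)), (np.int64(625), np.int64(136)), (np.int64(622), np.int64(131)), (np.int64(619), np.int64(130)), (np.int64(620), np.int64(109)), (np.int64(617), np.int6
[... 3269 characters left out ...]
np.int64(43)), (np.int64(699), np.int64(41)), (np.int64(698), np.int64(30)), (np.int64(691), np.int64(41)), (np.int64(688), np.int64(37)), (np.int64(658), np.int64(132)), (np.int64(654), np.int64(133)), (np.int64(651), np.int64(130)), (np.int64(648), np.int64(125)), (np.int64(644), np.int64(128)), (np.int64(663), np.int64(40)), (np.int64(657), np.int64(46)), (np.int64(655), np.int64(39)), (np.int64(651), np.int64(41)), (np.int64(648), np.int64(38)), (np.int64(642), np.int64(44)), (np.int64(639), np.int64(40)), (np.int64(634), np.int64(45)), (np.int64(630), np.int64(46)), (np.int64(628), np.int64(37)), (np.int64(625), np.int64(33))]<stdin>:11: RuntimeWarning: invalid value encountered in cast
```

>>> play_rows:
  steps:
    - [[20, -50, 0, 0, 0, -8], [40, -100, 0, 0, 0, -16], [60, -150, -20, 0, 0, -24], [70, -200, -40, 0, 0, -32], [80, -250, -60, 0, 0, -40], [84, -290, -80, 0, 0, -48], [84, -320, -100, 0, 0, -56], [84, -336, -110, 0, 0, -64], [84, -336, -110, 0, 0, -72], [84, -336, -110, 0, 0, -80], [84, -336, -110, 0, 0, -88], [84, -336, -110, 0, 0, -89.3]]
  jaw: 0

```text
clock: 9.25
tool_pos: [647.9, 55.5, 250.7]
tcp_rot: [0.001, 1.0, 0.02, 0.0]
force: [-0.3, -0.5, 0.0]
gripper_width: 1.002
```

Run:
```python
from h import *
s=r.get_state(); print(s['tool_pos'],s['tcp_rot'],s['q'])
```

```text
[647.86511815  55.51851649 250.65071487] [6.62153420e-04 9.99789888e-01 2.04864632e-02 2.14631854e-04] [-0.6344698   0.51536955  0.70707637  1.61940665 -0.35854276  1.14050208
  0.20072415]
```

>>> play_rows:
  steps:
    - [[-1, 5, -50, 0, 0, 0.3], [-1, 5, -90, 0, 0, 0.3], [-1, 5, -115, 0, 0, 0.3], [-1, 5, -138, 0, 0, 0.3], [-1, 5, -138, 0, 0, 0.3], [-1, 5, -138, 0, 0, 0.3]]

```text
clock: 9.85
tool_pos: [646.9, 61.6, 113.0]
tcp_rot: [0.0, 1.0, 0.025, 0.0]
force: [0.8, -0.0, -0.4]
gripper_width: 1.003
```

Run:
```python
from h import *
s=r.get_state(); print(s['tool_pos'],s['force'])
c=cam('scene'); save(c,'s7',(240,130,360,250),5)
```

```text
[646.89812584  61.62205247 113.04783981] [ 0.78409973 -0.02911444 -0.41991588]
```

View pics/s7.png

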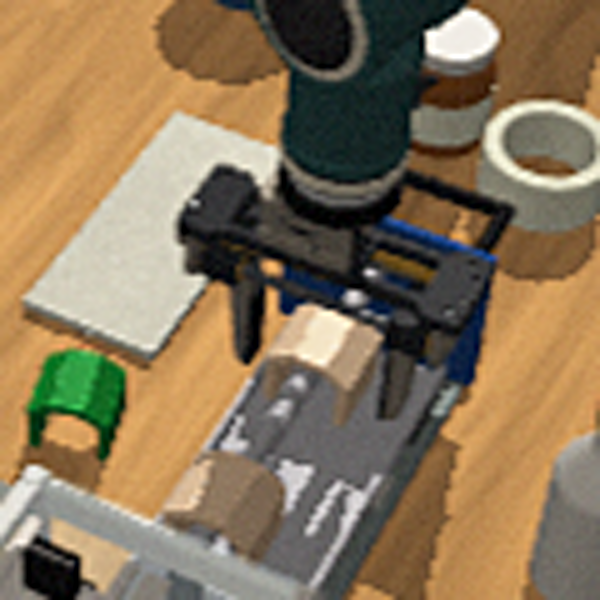

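Fingers straddle the front dry arch. Close.

>>> play_rows:
  steps:
    - [[0, 0, 0, 0, 0, 0], [0, 0, 0, 0, 0, 0], [0, 0, 0, 0, 0, 0], [0, 0, 0, 0, 0, 0], [0, 0, 0, 0, 0, 0]]
  jaw: 255
  newtons: 20

```text
clock: 10.4
tool_pos: [646.6, 62.8, 113.0]
tcp_rot: [-0.0, 1.0, 0.025, 0.0]
force: [-1.9, 0.4, 1.4]
gripper_width: 0.627
```

>>> play_rows:
  steps:
    - [[0, 0, 30, 0, 0, 0], [0, 0, 70, 0, 0, 0], [0, 0, 105, 0, 0, 0], [-35, 30, 107, 0, 0, 0], [-70, 60, 107, 0, 0, 0], [-105, 90, 107, 0, 0, 0], [-140, 120, 107, 0, 0, 0], [-175, 150, 107, 0, 0, 0], [-205, 180, 107, 0, 0, 0], [-205, 180, 107, 0, 0, 0]]

```text
clock: 11.4
tool_pos: [436.6, 247.5, 219.0]
tcp_rot: [-0.001, 1.0, 0.03, -0.002]
force: [-0.1, 0.4, -1.9]
gripper_width: 0.631
```

Run:
```python
from h import *
s=r.get_state(); print(s['tool_pos'],s['force'],s['gripper_width'])
c=cam('scene'); save(c,'s8',(200,90,340,230),4)
c=cam('top'); save(c,'t8',(140,100,400,260),3)
```

```text
[436.64554177 247.4848963  219.03756632] [-0.05363227  0.35470991 -1.92266746] 0.6309379990212843
```

View pics/s8.png

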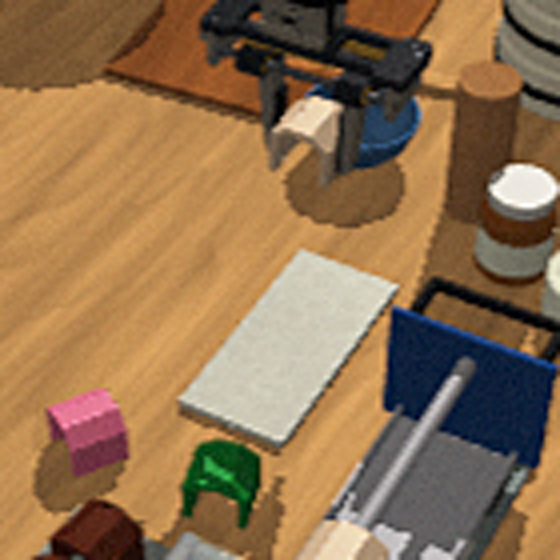

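View pics/t8.png

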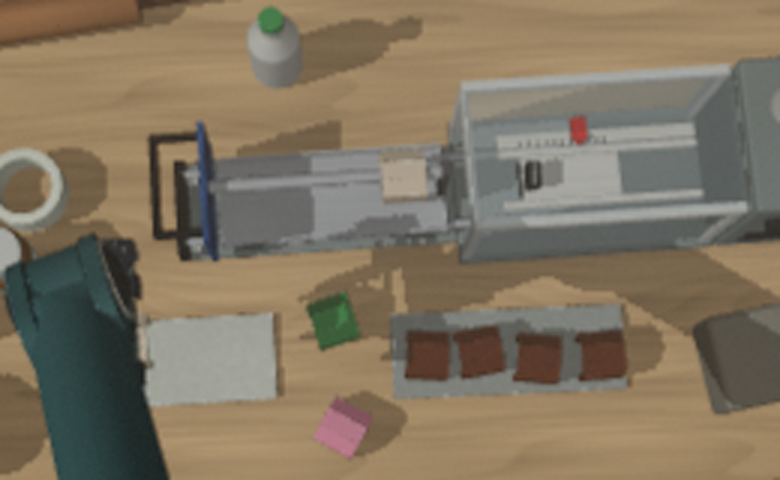

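>>> play_rows:
  steps:
    - [[4, -4, -50, 0, 0, -0.8], [4, -4, -100, 0, 0, -0.8], [4, -4, -140, 0, 0, -0.8], [4, -4, -165, 0, 0, -0.8], [4, -4, -180, 0, 0, -0.8], [4, -4, -187, 0, 0, -0.8], [4, -4, -187, 0, 0, -0.8]]

```text
clock: 12.2
tool_pos: [446.2, 237.9, 32.5]
tcp_rot: [0.0, 1.0, 0.018, 0.0]
force: [1.0, -0.5, -0.4]
gripper_width: 0.628
```

>>> play_rows:
  steps:
    - [[0, 0, -1.5, 0, 0, 0], [0, 0, -1.5, 0, 0, 0], [0, 0, -1.5, 0, 0, 0]]

```text
clock: 12.5
tool_pos: [445.9, 239.2, 32.0]
tcp_rot: [-0.001, 1.0, 0.019, 0.001]
force: [0.4, 0.3, -1.0]
gripper_width: 0.629
```

>>> play_rows:
  steps:
    - [[0, 0, 0, 0, 0, 0], [0, 0, 0, 0, 0, 0], [0, 0, 0, 0, 0, 0], [0, 0, 0, 0, 0, 0], [0, 0, 30, 0, 0, 0], [0, 0, 80, 0, 0, 0], [0, 0, 130, 0, 0, 0], [40, -50, 180, 0, 0, 0], [80, -100, 210, 0, 0, 0], [120, -150, 210, 0, 0, 0], [150, -200, 210, 0, 0, 0]]
  jaw: 0

```text
clock: 13.6
tool_pos: [557.7, 94.5, 234.9]
tcp_rot: [-0.001, 1.0, 0.019, 0.001]
force: [2.2, 0.3, 0.4]
gripper_width: 0.999
```

Run:
```python
from h import *
s=r.get_state(); print(s['tool_pos'],s['tcp_rot'],s['force'],s['gripper_width'])
c=cam('scene'); save(c,'s9',(200,90,340,230),4)
c=cam('top'); save(c,'t9',(140,100,400,260),3)
print('board');show(find(c,(0,0,100),(180,60,255),4,16,(350,540,60,350),9,400))
```

```text
[557.74480317  94.51983735 234.89384682] [-9.14664697e-04  9.99810626e-01  1.93876481e-02  1.41211320e-03] [2.17791776 0.33383549 0.43824326] 0.99898064017059
board
[440.2 275. ] [113.7 103.9] 0.6 446 [440.2 288.4   9. ] [179.1 221.1]
```

View pics/s9.png

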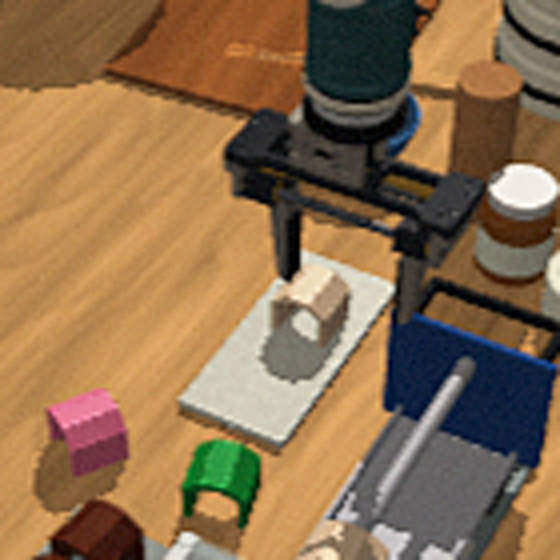

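View pics/t9.png

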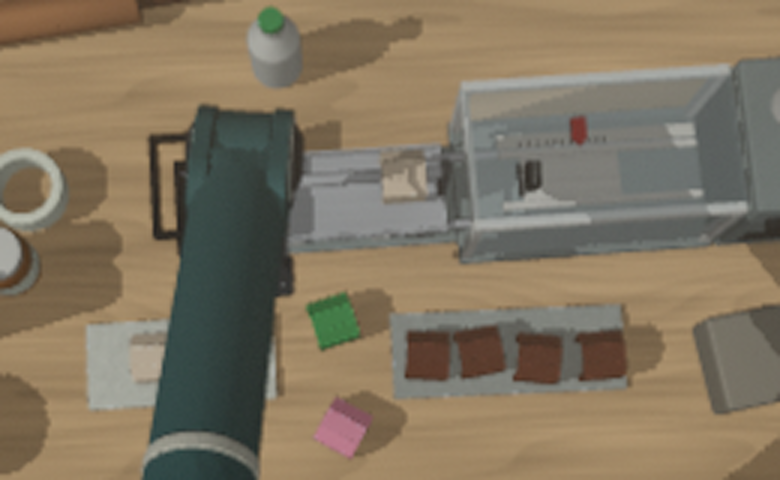

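>>> play_rows:
  steps:
    - [[20, -40, 0, 0, 0, 0.5], [40, -80, 0, 0, 0, 0.5], [56, -119, 0, 0, 0, 0.5], [56, -119, 0, 0, 0, 0.5], [56, -119, 0, 0, 0, 0.5], [56, -119, 0, 0, 0, 0.5]]

```text
clock: 14.3
tool_pos: [611.7, -22.3, 232.6]
tcp_rot: [-0.0, 1.0, 0.024, -0.001]
force: [0.2, 0.3, -0.8]
gripper_width: 1.002
```

>>> play_rows:
  steps:
    - [[20, -30, 0, 0, 0, 0], [41, -58, 0, 0, 0, 0], [41, -58, 0, 0, 0, 0], [41, -58, -40, 0, 0, 0], [41, -58, -80, 0, 0, 0], [41, -58, -105, 0, 0, 0], [41, -58, -119, 0, 0, 0], [41, -58, -119, 0, 0, 0], [41, -58, -119, 0, 0, 0]]

```text
clock: 15.2
tool_pos: [653.8, -81.3, 115.2]
tcp_rot: [0.0, 1.0, 0.023, 0.001]
force: [0.4, 0.4, -0.2]
gripper_width: 0.999
```

Run:
```python
from h import *
s=r.get_state(); print(s['tool_pos'],s['force'])
c=cam('scene'); save(c,'s10',(240,150,360,270),5)
```

```text
[653.84216139 -81.27940708 115.16965351] [ 0.41936709  0.42272419 -0.22138133]
```

View pics/s10.png

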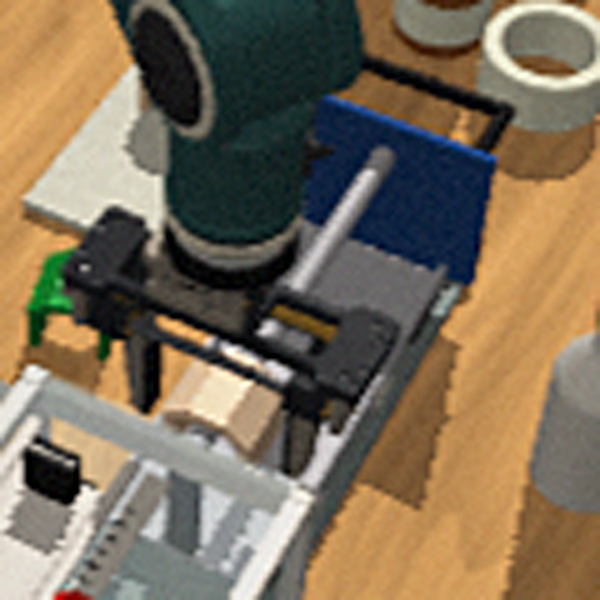

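Straddling the rear dry arch, clear of the hood. Close, then lift.

>>> play_rows:
  steps:
    - [[0, 0, -2, 0, 0, 0], [0, 0, -2, 0, 0, 0], [0, 0, -2, 0, 0, 0], [0, 0, -2, 0, 0, 0], [0, 0, -2, 0, 0, 0], [0, 0, 30, 0, 0, 0], [0, 0, 70, 0, 0, 0], [0, 0, 105, 0, 0, 0], [0, 0, 107, 0, 0, 0]]
  jaw: 255

```text
clock: 16.15
tool_pos: [655.6, -83.1, 226.0]
tcp_rot: [0.0, 1.0, 0.023, 0.004]
force: [0.0, -0.6, -1.7]
gripper_width: 0.632
```

>>> play_rows:
  steps:
    - [[-25, 30, 0, 0, 0, 0], [-55, 65, 0, 0, 0, 0], [-85, 100, 0, 0, 0, 0], [-115, 135, 0, 0, 0, 0], [-145, 170, 0, 0, 0, 0], [-175, 205, 0, 0, 0, 0], [-200, 235, 0, 0, 0, 0], [-211, 248, 0, 0, 0, 0], [-211, 248, 0, 0, 0, 0], [-211, 248, 0, 0, 0, 0], [-211, 248, 0, 0, 0, 0]]

```text
clock: 17.25
tool_pos: [442.8, 164.8, 220.9]
tcp_rot: [0.0, 1.0, 0.022, 0.0]
force: [-0.2, 0.6, -1.1]
gripper_width: 0.631
```

Run:
```python
from h import *
s=r.get_state(); print(s['tool_pos'],s['tcp_rot'],s['gripper_width'])
c=cam('scene'); save(c,'s11',(200,90,340,230),4)
c=cam('top'); save(c,'t11',(140,100,400,260),3)
```

```text
[442.81693925 164.80453516 220.93235735] [3.71469390e-04 9.99764368e-01 2.17037604e-02 1.30845617e-04] 0.6308955799857949
```

View pics/s11.png

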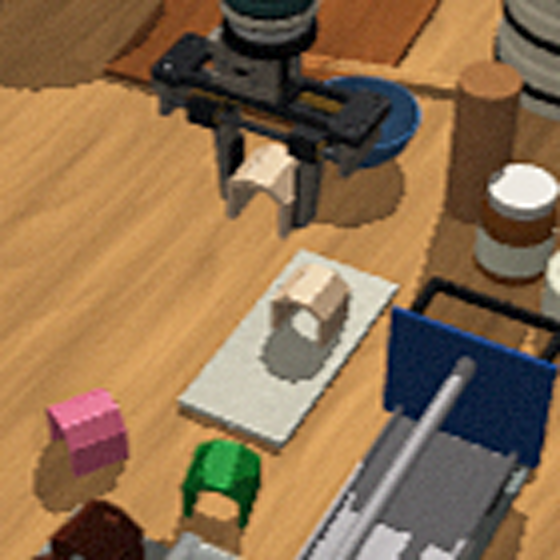

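View pics/t11.png

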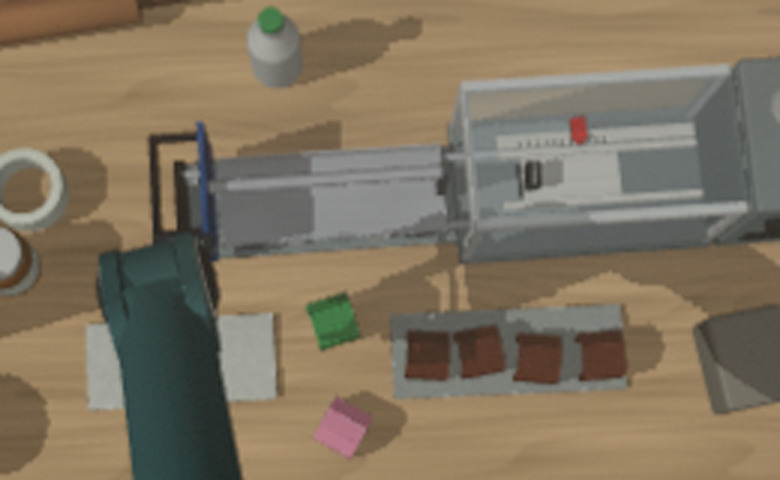

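>>> play_rows:
  steps:
    - [[1, -2, -50, 0, 0, 0], [1, -2, -100, 0, 0, 0], [1, -2, -140, 0, 0, 0], [1, -2, -170, 0, 0, 0], [1, -2, -183, 0, 0, 0], [1, -2, -188, 0, 0, 0], [1, -2, -189, 0, 0, 0], [1, -2, -189, 0, 0, 0]]

```text
clock: 18.15
tool_pos: [444.3, 164.3, 33.2]
tcp_rot: [-0.001, 1.0, 0.023, 0.001]
force: [0.2, 0.3, -1.6]
gripper_width: 0.631
```

Run:
```python
from h import *
s=r.get_state(); print(s['tool_pos'],s['force'])
c=cam('top'); save(c,'t12',(185,130,315,195),6)
```

```text
[444.26965969 164.26173495  33.20488733] [ 0.19384961  0.2815725  -1.57729087]
```

View pics/t12.png

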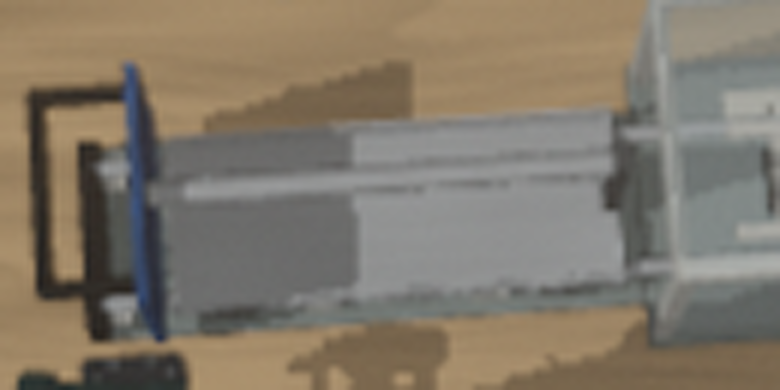

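>>> play_rows:
  steps:
    - [[0, 0, -2, 0, 0, 0], [0, 0, -2, 0, 0, 0], [0, 0, -2, 0, 0, 0]]

```text
clock: 18.5
tool_pos: [443.3, 164.2, 30.5]
tcp_rot: [-0.0, 1.0, 0.023, 0.0]
force: [-0.5, 0.1, -1.4]
gripper_width: 0.627
```

>>> play_rows:
  steps:
    - [[0, 0, 0, 0, 0, 0], [0, 0, 0, 0, 0, 0], [0, 0, 0, 0, 0, 0], [0, 0, 0, 0, 0, 0], [0, 0, 30, 0, 0, 0], [0, 0, 80, 0, 0, 0], [0, -20, 130, 0, 0, 0], [-5, -70, 150, 0, 0, 0], [-10, -120, 150, 0, 0, 0], [-15, -170, 150, 0, 0, 0], [-15, -220, 150, 0, 0, 0]]
  jaw: 0

```text
clock: 19.6
tool_pos: [427.5, -50.6, 180.5]
tcp_rot: [-0.001, 1.0, 0.023, 0.001]
force: [1.3, 0.6, -0.4]
gripper_width: 0.997
```

Run:
```python
from h import *
s=r.get_state(); print(s['tool_pos'],s['tcp_rot'])
c=cam('top'); save(c,'t13',(140,100,400,260),3)
def p(x,y,z): return np.round(px(c,185+x/6,130+y/6,z),1)
print('rod',p(250,187,131),p(590,166,131),p(150,191,131),p(612,164,131), 'post', p(612,162,144),p(618,162,144))
s=cam('scene'); save(s,'s13',(200,90,340,230),4)
print('board');show(find(c,(0,0,100),(180,60,255),4,16,(350,540,60,350),9,400))
print('wet');show(find(c,(0,100,40),(16,255,120),30,75,(380,480,-380,-60)))
print('dry');show(find(c,(0,30,80),(30,255,255),40,75,(380,500,80,350),56))
W=cloud(c); z=W[...,2]; m=(z>118)&(z<140)&(W[...,0]>615)&(W[...,0]<680)&(W[...,1]>-110)&(W[...,1]<150)
q=W[m]; q=q[~np.isnan(q[:,0])]; f=np.polyfit(q[:,1],q[:,0],1); print(f,len(q),np.polyval(f,[-80,18,118]),q[:,1].min(),q[:,1].max())
```

```text
[427.52687542 -50.5751204  180.52958038] [-9.18830734e-04  9.99729434e-01  2.32360874e-02  5.46730681e-04]
rod [641.1  96.1 131. ] [ 649.9 -111.4  131. ] [639.9 156.8 131. ] [ 650.8 -124.9  131. ] post [ 648.6 -123.9  144. ] [ 648.5 -127.5  144. ]
board
[442.3 208.1] [112.4 239.1] 2.2 1067 [440.9 207.5   8.9] [200.2 220.4]
wet
[ 440.7 -171. ] [55.4 53.1] 8.1 202 [ 439.7 -170.7   54.3] [299.7 216.9]
[ 432.5 -326.8] [54.3 53.1] 88.6 204 [ 431.3 -326.5   54.7] [341.2 218.1]
[ 429.9 -244. ] [50.4 55.9] 82.7 194 [ 429.1 -243.2   54.2] [319.1 219.3]
dry
[443.8 238.8] [58.6 53.9] 3.7 220 [444.4 239.2  54.2] [190.3 218.2]
[442.2 167.6] [58.8 53.6] 4.3 217 [441.6 167.5  54.9] [209.4 218.5]
[-4.83981736e-02  6.49376202e+02] 306 [653.24805578 648.50503477 643.66521741] -106.76604200012686 149.70423868985932
```

View pics/t13.png

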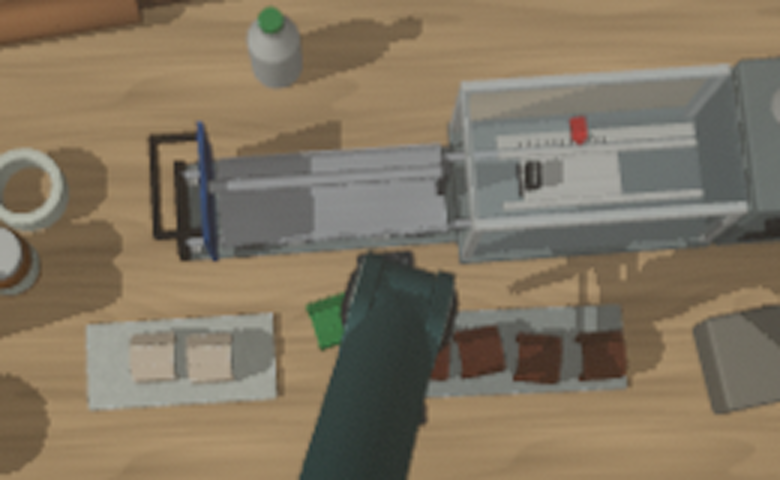

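View pics/s13.png

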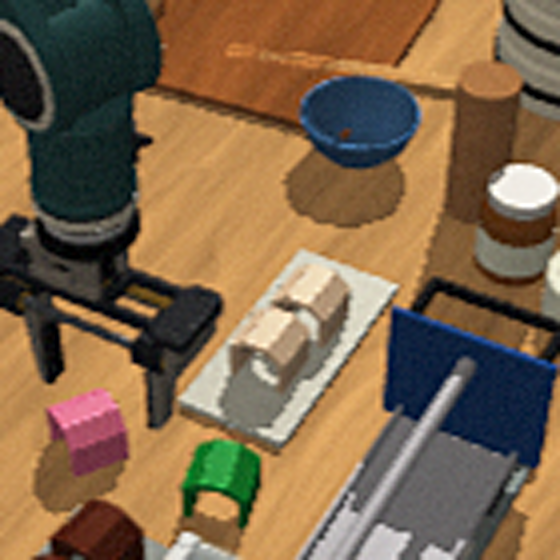

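>>> play_rows:
  steps:
    - [[10, -50, 0, 0, 0, -4], [10, -50, 0, 0, 0, -4], [10, -50, -40, 0, 0, -4], [10, -50, -60, 0, 0, -4], [10, -50, -60, 0, 0, -4]]

```text
clock: 20.2
tool_pos: [436.2, -98.6, 118.0]
tcp_rot: [0.0, 1.0, -0.012, -0.003]
force: [0.0, 0.4, 0.4]
gripper_width: 1.003
```

>>> play_rows:
  steps:
    - [[2, -5, -40, 0, 0, 0], [2, -5, -70, 0, 0, 0], [2, -5, -85, 0, 0, 0], [2, -5, -86, 0, 0, 0], [2, -5, -86, 0, 0, 0]]

```text
clock: 20.7
tool_pos: [441.0, -104.2, 34.9]
tcp_rot: [0.0, 1.0, -0.012, 0.0]
force: [-0.6, -0.1, 0.3]
gripper_width: 1.001
```

>>> play_rows:
  steps:
    - [[0, 0, 0, 0, 0, 0], [0, 0, 0, 0, 0, 0], [0, 0, 0, 0, 0, 0], [0, 0, 0, 0, 0, 0], [0, 0, 0, 0, 0, 0]]
  jaw: 255

```text
clock: 21.2
tool_pos: [440.5, -104.2, 34.4]
tcp_rot: [-0.0, 1.0, -0.012, 0.0]
force: [-0.9, 1.3, 5.4]
gripper_width: 0.639
```

Run:
```python
from h import *
c=cam('scene'); save(c,'s14',(150,170,300,300),5)
```

```text
(no output)
```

View pics/s14.png

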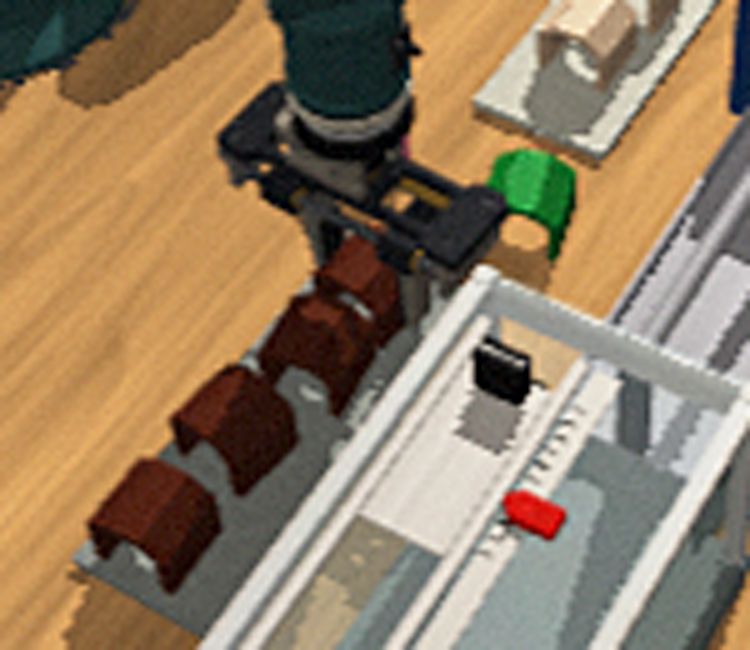

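>>> play_rows:
  steps:
    - [[0, 0, 30, 0, 0, 0], [0, 0, 70, 0, 0, 0], [0, 0, 120, 0, 0, 0], [0, 10, 165, 0, 0, 0], [15, 40, 185, 0, 0, 2], [45, 70, 185, 0, 0, 4], [75, 100, 185, 0, 0, 4], [105, 130, 185, 0, 0, 4], [135, 160, 185, 0, 0, 4], [165, 185, 185, 0, 0, 4], [190, 208, 185, 0, 0, 4], [203, 220, 185, 0, 0, 4]]

```text
clock: 22.45
tool_pos: [644.4, 118.6, 217.8]
tcp_rot: [0.0, 1.0, 0.024, -0.0]
force: [0.6, 0.1, -2.1]
gripper_width: 0.636
```

>>> play_rows:
  steps:
    - [[0, 0, 0, 0, 0, 0], [0, 0, 0, 0, 0, 0], [0, 0, 0, 0, 0, 0]]

```text
clock: 22.75
tool_pos: [642.3, 114.1, 219.0]
tcp_rot: [0.0, 1.0, 0.022, -0.0]
force: [0.2, -0.9, -1.1]
gripper_width: 0.638
```

>>> play_rows:
  steps:
    - [[1, 2, -40, 0, 0, 0], [1, 2, -75, 0, 0, 0], [1, 2, -92, 0, 0, 0], [1, 2, -98, 0, 0, 0], [1, 2, -101, 0, 0, 0], [1, 2, -101, 0, 0, 0]]

```text
clock: 23.35
tool_pos: [645.0, 117.4, 119.3]
tcp_rot: [-0.0, 1.0, 0.023, 0.001]
force: [-0.9, -0.3, -1.0]
gripper_width: 0.637
```

Run:
```python
from h import *
s=r.get_state(); print(s['tool_pos'],s['force'])
c=cam('scene'); save(c,'s15',(240,130,360,250),5)
```

```text
[644.98888561 117.41306912 119.25723838] [-0.8945312  -0.27936371 -1.03658462]
```

View pics/s15.png

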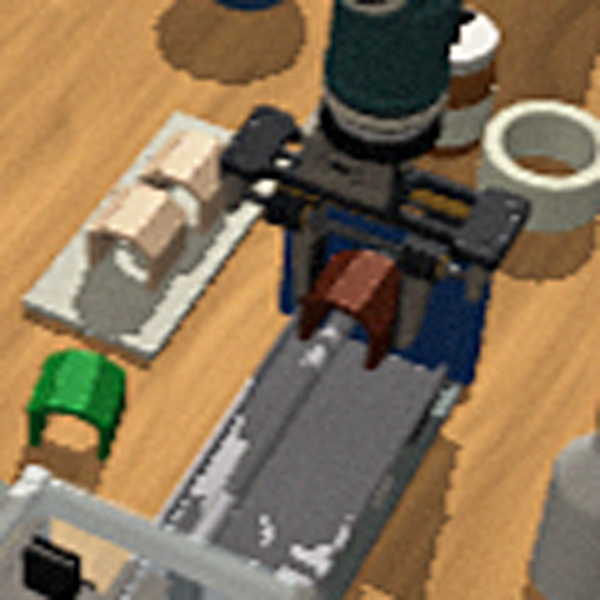

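>>> play_rows:
  steps:
    - [[0, 0, -2, 0, 0, 0], [0, 0, -3, 0, 0, 0], [0, 0, -3, 0, 0, 0]]

```text
clock: 23.7
tool_pos: [644.9, 117.8, 116.4]
tcp_rot: [-0.0, 1.0, 0.023, 0.001]
force: [-1.9, -0.4, 4.8]
gripper_width: 0.638
```

>>> play_rows:
  steps:
    - [[0, 0, 0, 0, 0, 0], [0, 0, 0, 0, 0, 0], [0, 0, 0, 0, 0, 0], [0, 0, 0, 0, 0, 0], [0, 0, 30, 0, 0, 0], [0, 0, 70, 0, 0, 0], [0, 0, 105, 0, 0, 0], [-30, -30, 110, 0, 0, 0], [-60, -60, 110, 0, 0, 0], [-90, -90, 110, 0, 0, 0], [-120, -120, 110, 0, 0, 0], [-150, -150, 110, 0, 0, 0]]
  jaw: 0

```text
clock: 24.9
tool_pos: [492.9, -33.4, 224.9]
tcp_rot: [-0.0, 1.0, 0.023, 0.0]
force: [-0.4, -1.5, -0.4]
gripper_width: 0.996
```

Run:
```python
from h import *
s=r.get_state(); print(s['tool_pos'],s['force'])
c=cam('scene'); save(c,'s16',(190,130,360,280),4)
```

```text
[492.86724681 -33.42350915 224.94662243] [-0.41216123 -1.48129966 -0.42795593]
```

View pics/s16.png

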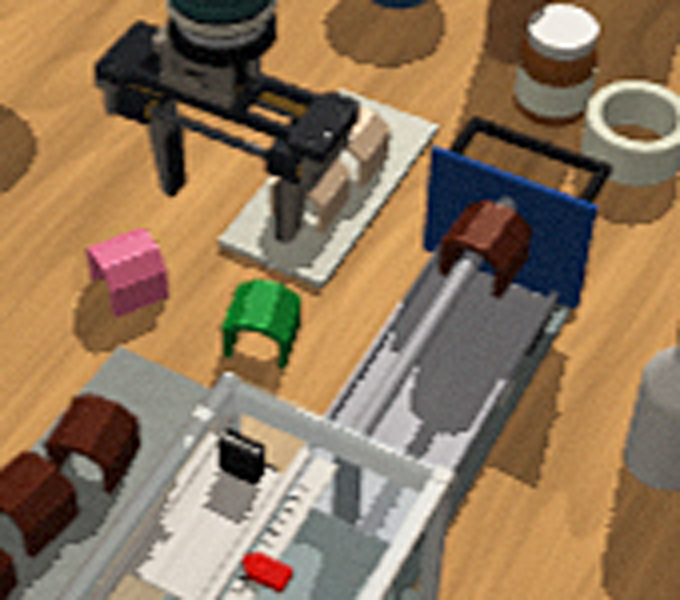

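Run:
```python
from h import *
c=cam('top'); 
print('wet');show(find(c,(0,100,40),(16,255,120),30,75,(340,540,-400,-60)))
print('board');show(find(c,(0,0,60),(180,60,255),4,16,(350,540,-400,-30),9,400))
print('hung');show(find(c,(0,100,40),(16,255,140),100,160,(600,700,-130,160),141,40))
save(c,'t16',(140,100,400,260),3)
```

```text
wet
[ 440.4 -170.8] [55.6 53.3] 8.8 201 [ 439.7 -170.7   55. ] [299.7 216.9]
[ 432.5 -325.6] [56.6 53.1] 88.7 209 [ 431.9 -326.2   54.7] [341.1 218. ]
[ 430.6 -243.7] [52.7 53.8] 87.1 198 [ 429.9 -243.4   54.4] [319.1 219. ]
board
[ 445.4 -212.1] [111.5 299. ] 1.1 1027 [ 449.4 -198.     8.8] [305.4 215.8]
hung
[637.8 116.1] [50.8 56.4] 89.3 219 [639.3 117.  135.1] [220.9 161.5]
```

View pics/t16.png

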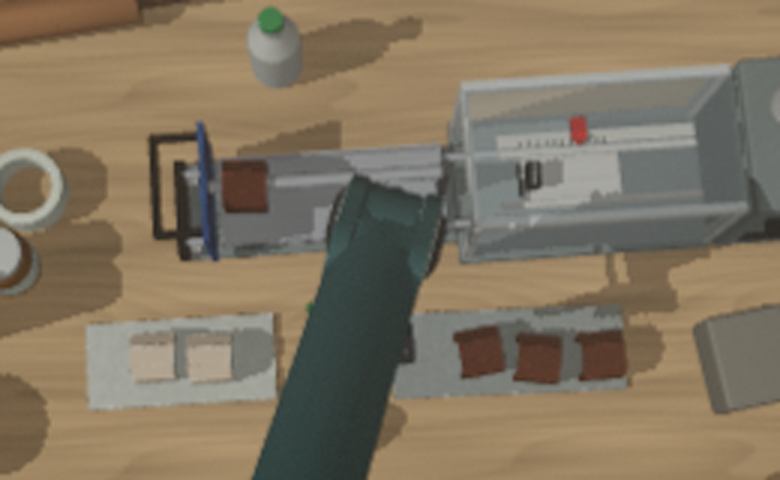

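>>> play_rows:
  steps:
    - [[-20, -40, 0, 0, 0, 2], [-40, -80, 0, 0, 0, 4], [-51, -120, 0, 0, 0, 5.5], [-51, -138, -20, 0, 0, 5.5], [-51, -138, -60, 0, 0, 5.5], [-51, -138, -100, 0, 0, 5.5], [-51, -138, -100, 0, 0, 5.5]]

```text
clock: 25.7
tool_pos: [440.3, -169.5, 121.4]
tcp_rot: [-0.001, 0.998, 0.07, -0.004]
force: [-0.2, -0.4, 0.6]
gripper_width: 1.001
```

>>> play_rows:
  steps:
    - [[1, -1, -40, 0, 0, 0], [1, -1, -70, 0, 0, 0], [1, -1, -86, 0, 0, 0], [1, -1, -89, 0, 0, 0], [1, -1, -89, 0, 0, 0]]

```text
clock: 26.2
tool_pos: [445.4, -171.5, 37.2]
tcp_rot: [0.0, 0.997, 0.071, 0.001]
force: [0.3, -0.2, 0.9]
gripper_width: 1.003
```

>>> play_rows:
  steps:
    - [[0, 0, 0, 0, 0, 0], [0, 0, 0, 0, 0, 0], [0, 0, 0, 0, 0, 0], [0, 0, 0, 0, 0, 0], [0, 0, 0, 0, 0, 0]]
  jaw: 255

```text
clock: 26.7
tool_pos: [444.3, -171.3, 36.4]
tcp_rot: [-0.0, 0.997, 0.071, 0.0]
force: [-1.0, -0.4, 4.4]
gripper_width: 0.633
```

>>> play_rows:
  steps:
    - [[0, 0, 30, 0, 0, 0], [0, 0, 70, 0, 0, 0], [0, 0, 120, 0, 0, 0], [0, 10, 165, 0, 0, 0], [15, 40, 185, 0, 0, -2], [45, 70, 185, 0, 0, -4], [75, 100, 185, 0, 0, -5.4], [105, 130, 185, 0, 0, -5.4], [135, 160, 185, 0, 0, -5.4], [165, 185, 185, 0, 0, -5.4], [190, 208, 185, 0, 0, -5.4], [203, 221, 185, 0, 0, -5.4]]

```text
clock: 27.9
tool_pos: [648.5, 52.8, 219.9]
tcp_rot: [0.0, 1.0, 0.025, -0.0]
force: [0.2, -1.0, -2.4]
gripper_width: 0.627
```

>>> play_rows:
  steps:
    - [[0, 0, 0, 0, 0, 0], [0, 0, 0, 0, 0, 0], [0, 0, 0, 0, 0, 0]]

```text
clock: 28.2
tool_pos: [646.3, 48.2, 221.0]
tcp_rot: [0.0, 1.0, 0.023, -0.0]
force: [0.1, 0.1, -1.2]
gripper_width: 0.632
```

>>> play_rows:
  steps:
    - [[0, 1, -40, 0, 0, 0], [0, 1, -75, 0, 0, 0], [0, 1, -92, 0, 0, 0], [0, 1, -98, 0, 0, 0], [0, 1, -101, 0, 0, 0], [0, 1, -102, 0, 0, 0], [0, 1, -102, 0, 0, 0]]

```text
clock: 28.9
tool_pos: [648.1, 50.5, 120.4]
tcp_rot: [-0.0, 1.0, 0.024, 0.001]
force: [0.0, 0.4, -1.8]
gripper_width: 0.631
```

Run:
```python
from h import *
s=r.get_state(); print(s['tool_pos'],s['force'])
c=cam('scene'); save(c,'s17',(240,130,360,250),5)
```

```text
[648.0566746   50.53266969 120.40319653] [ 0.04925037  0.39892866 -1.78594373]
```

View pics/s17.png

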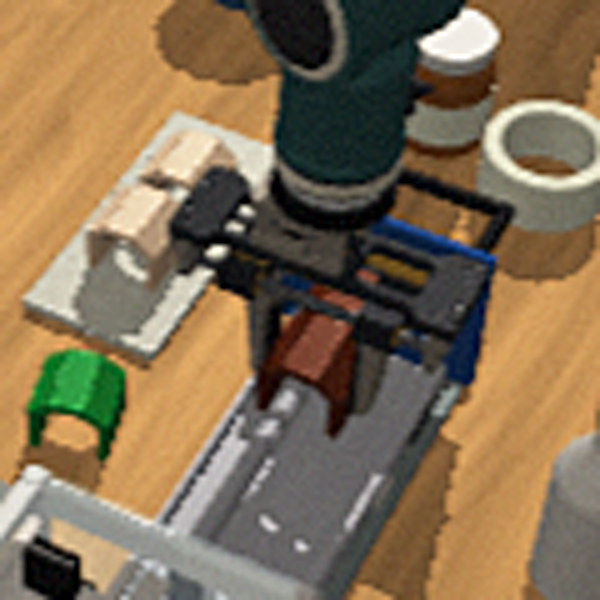

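>>> play_rows:
  steps:
    - [[0, 0, -2, 0, 0, 0], [0, 0, -2, 0, 0, 0], [0, 0, -2, 0, 0, 0]]

```text
clock: 29.25
tool_pos: [648.0, 50.7, 118.4]
tcp_rot: [-0.0, 1.0, 0.024, 0.001]
force: [-1.1, -0.4, 5.8]
gripper_width: 0.631
```

>>> play_rows:
  steps:
    - [[0, 0, 0, 0, 0, 0], [0, 0, 0, 0, 0, 0], [0, 0, 0, 0, 0, 0], [0, 0, 0, 0, 0, 0], [0, 0, 30, 0, 0, 0], [0, 0, 70, 0, 0, 0], [0, 0, 105, 0, 0, 0], [-35, -20, 110, 0, 0, 0], [-75, -40, 110, 0, 0, 0], [-115, -60, 110, 0, 0, 0], [-155, -80, 110, 0, 0, 0], [-190, -100, 110, 0, 0, 0]]
  jaw: 0

```text
clock: 30.45
tool_pos: [455.1, -50.1, 226.5]
tcp_rot: [-0.0, 1.0, 0.024, -0.0]
force: [0.4, -0.9, 1.2]
gripper_width: 0.999
```

Run:
```python
from h import *
s=r.get_state(); print(s['tool_pos'],s['force'])
c=cam('scene'); save(c,'s18',(190,130,360,280),4)
c=cam('top'); 
print('wet');show(find(c,(0,100,40),(16,255,120),30,75,(340,540,-400,-60)))
print('hung');show(find(c,(0,100,40),(16,255,140),100,160,(600,700,-130,160),141,40))
```

```text
[455.09533863 -50.06966324 226.54603982] [ 0.35214465 -0.92762244  1.24332876]
wet
[ 432.3 -326.9] [53.  54.4] 86.9 190 [ 429.8 -327.3   54.6] [341.4 218.5]
[ 429.6 -244.4] [51.3 54.8] 82.7 174 [ 426.8 -243.1   54.6] [319.1 219.9]
hung
[640.1  50.8] [50.9 56.2] 88.9 218 [641.8  50.9 134.8] [239.  160.5]
[637.8 116.1] [50.8 56.4] 89.3 220 [639.2 117.1 135. ] [220.8 161.5]
```

View pics/s18.png

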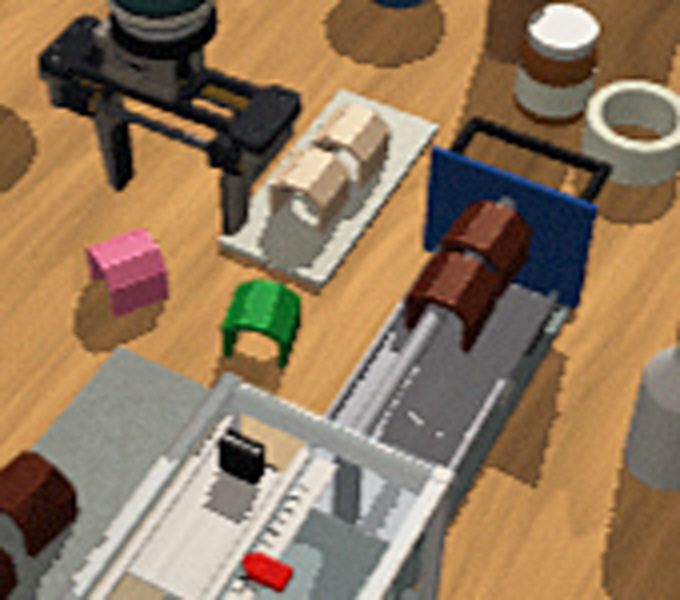

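>>> play_rows:
  steps:
    - [[-5, -40, 0, 0, 0, -2], [-10, -85, 0, 0, 0, -4], [-15, -130, 0, 0, 0, -6.5], [-20, -170, 0, 0, 0, -6.5], [-22, -194, -30, 0, 0, -6.5], [-22, -194, -70, 0, 0, -6.5], [-22, -194, -100, 0, 0, -6.5], [-22, -194, -105, 0, 0, -6.5]]

```text
clock: 31.35
tool_pos: [433.7, -242.7, 119.1]
tcp_rot: [-0.0, 0.999, -0.033, -0.003]
force: [0.4, -0.1, -0.4]
gripper_width: 0.998
```

Run:
```python
from h import *
s=r.get_state(); print(s['tool_pos'],s['force'])
c=cam('scene'); save(c,'s19',(130,180,300,330),4)
c=cam('top'); save(c,'t19',(240,180,390,260),5)
```

```text
[ 433.65265713 -242.70451941  119.13972634] [ 0.40768086 -0.14443114 -0.36391566]
```

View pics/s19.png

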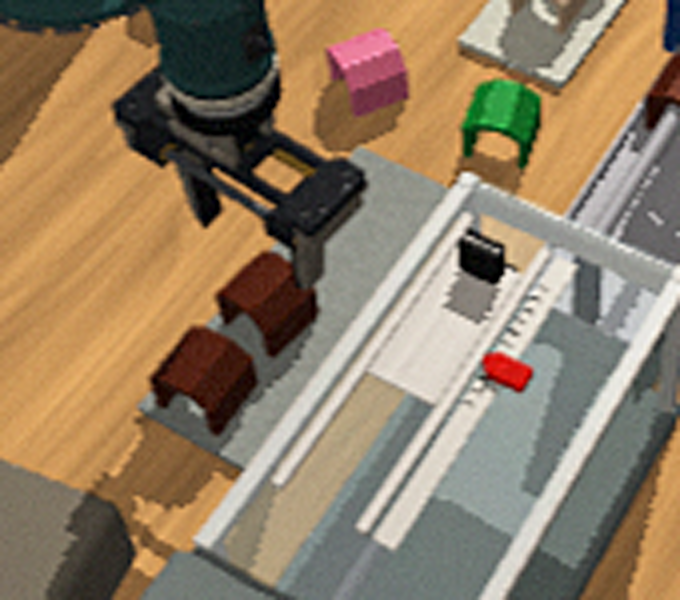

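>>> play_rows:
  steps:
    - [[-5, -1, -40, 0, 0, 0], [-5, -1, -70, 0, 0, 0], [-5, -1, -85, 0, 0, 0], [-5, -1, -88, 0, 0, 0], [-5, -1, -88, 0, 0, 0]]

```text
clock: 31.95
tool_pos: [431.5, -244.7, 35.3]
tcp_rot: [0.0, 0.999, -0.033, 0.001]
force: [-0.9, -1.1, 0.2]
gripper_width: 0.999
```

>>> play_rows:
  steps:
    - [[0, 0, 0, 0, 0, 0], [0, 0, 0, 0, 0, 0], [0, 0, 0, 0, 0, 0], [0, 0, 0, 0, 0, 0], [0, 0, 0, 0, 0, 0]]
  jaw: 255

```text
clock: 32.45
tool_pos: [430.8, -244.4, 34.5]
tcp_rot: [0.0, 0.999, -0.033, 0.001]
force: [0.3, 1.5, 3.7]
gripper_width: 0.641
```

>>> play_rows:
  steps:
    - [[0, 0, 30, 0, 0, 0], [0, 0, 75, 0, 0, 0], [0, 10, 120, 0, 0, 0], [0, 35, 160, 0, 0, 1], [5, 75, 185, 0, 0, 2], [25, 115, 185, 0, 0, 4], [55, 150, 185, 0, 0, 6.5], [90, 180, 185, 0, 0, 6.5], [130, 203, 185, 0, 0, 6.5], [170, 220, 185, 0, 0, 6.5], [205, 228, 185, 0, 0, 6.5], [219, 228, 185, 0, 0, 6.5]]

```text
clock: 33.65
tool_pos: [651.5, -13.7, 217.7]
tcp_rot: [0.0, 1.0, 0.026, -0.0]
force: [-0.0, -0.3, -0.3]
gripper_width: 0.637
```

>>> play_rows:
  steps:
    - [[0, 0, 0, 0, 0, 0], [0, 0, 0, 0, 0, 0], [0, 0, 0, 0, 0, 0]]

```text
clock: 33.95
tool_pos: [648.1, -16.9, 219.0]
tcp_rot: [-0.0, 1.0, 0.023, -0.0]
force: [0.4, 0.3, -1.0]
gripper_width: 0.64
```

>>> play_rows:
  steps:
    - [[0, -2, -40, 0, 0, 0], [0, -2, -75, 0, 0, 0], [0, -2, -92, 0, 0, 0], [0, -2, -98, 0, 0, 0], [0, -2, -101, 0, 0, 0], [0, -2, -102, 0, 0, 0], [0, -2, -102, 0, 0, 0]]

```text
clock: 34.65
tool_pos: [650.0, -18.4, 118.4]
tcp_rot: [-0.0, 1.0, 0.024, 0.001]
force: [0.4, 0.0, -0.3]
gripper_width: 0.641
```

Run:
```python
from h import *
s=r.get_state(); print(s['tool_pos'],s['force'])
c=cam('scene'); save(c,'s20',(240,130,360,250),5)
```

```text
[650.02599197 -18.42373625 118.3937253 ] [ 0.44211051  0.00117469 -0.30347603]
```

View pics/s20.png

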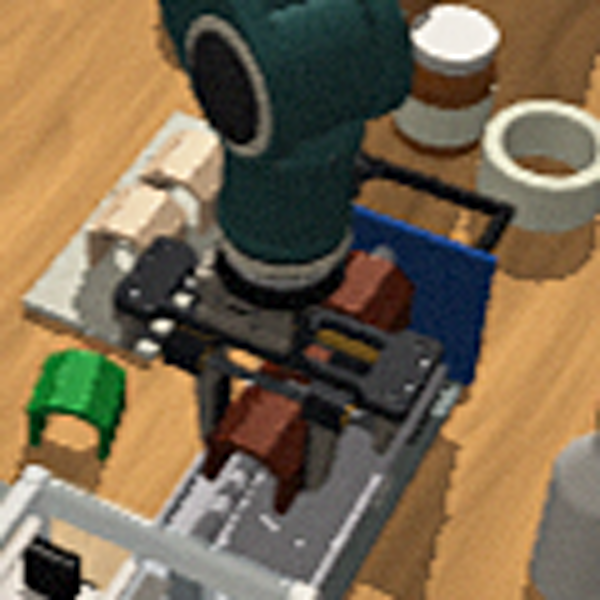

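>>> play_rows:
  steps:
    - [[0, 0, -2, 0, 0, 0], [0, 0, -2, 0, 0, 0], [0, 0, -2, 0, 0, 0]]

```text
clock: 35.0
tool_pos: [650.1, -18.4, 116.5]
tcp_rot: [-0.0, 1.0, 0.024, 0.001]
force: [-0.8, 0.6, 5.2]
gripper_width: 0.635
```

>>> play_rows:
  steps:
    - [[0, 0, 0, 0, 0, 0], [0, 0, 0, 0, 0, 0], [0, 0, 0, 0, 0, 0], [0, 0, 0, 0, 0, 0], [0, 0, 30, 0, 0, 0], [0, 0, 70, 0, 0, 0], [0, 0, 105, 0, 0, 0], [-40, 0, 110, 0, 0, 0], [-85, 0, 110, 0, 0, 0], [-130, -10, 110, 0, 0, 0], [-170, -30, 110, 0, 0, 0], [-200, -60, 110, 0, 0, 0]]
  jaw: 0

```text
clock: 36.2
tool_pos: [446.8, -77.5, 224.4]
tcp_rot: [-0.001, 1.0, 0.025, -0.001]
force: [0.5, -1.8, 1.9]
gripper_width: 1.0
```

Run:
```python
from h import *
s=r.get_state(); print(s['tool_pos'],s['force'])
c=cam('scene'); save(c,'s21',(130,130,360,330),3.4)
c=cam('top'); 
print('wet');show(find(c,(0,100,40),(16,255,120),30,75,(340,540,-400,-60)))
print('hung');show(find(c,(0,100,40),(16,255,140),100,160,(600,700,-130,160),141,40))
```

```text
[446.82137311 -77.54208673 224.35001943] [ 0.51140938 -1.75189073  1.8563295 ]
wet
[ 432.1 -326.9] [52.7 54.2] 86.6 177 [ 428.2 -327.5   54.2] [341.5 219. ]
hung
[642.4 -20.1] [47.2 56.2] 88.8 210 [644.1 -18.7 134.1] [258.1 159.5]
[640.1  50.8] [60.2 49.7] 3.6 222 [641.7  51.1 134.7] [239.  160.5]
[636.1 116.1] [50.8 59.8] 89.3 223 [639.4 117.2 134.3] [220.8 161.5]
```

View pics/s21.png

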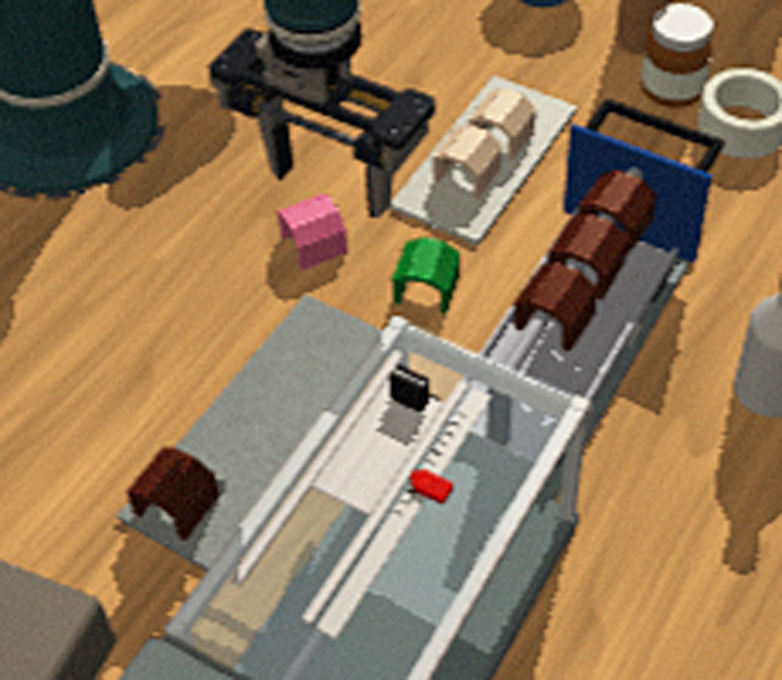

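>>> play_rows:
  steps:
    - [[-3, -40, 0, 0, 0, -2], [-6, -85, 0, 0, 0, -4], [-9, -130, 0, 0, 0, -5], [-12, -175, 0, 0, 0, -5], [-14, -215, 0, 0, 0, -5], [-14, -245, -30, 0, 0, -5], [-14, -249, -70, 0, 0, -5], [-14, -249, -100, 0, 0, -5], [-14, -249, -100, 0, 0, -5]]

```text
clock: 37.2
tool_pos: [433.4, -326.1, 121.5]
tcp_rot: [-0.001, 1.0, -0.02, -0.003]
force: [0.1, -0.3, -0.5]
gripper_width: 1.0
```

Run:
```python
from h import *
c=cam('scene'); save(c,'s22',(110,200,260,330),4.5)
```

```text
(no output)
```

View pics/s22.png

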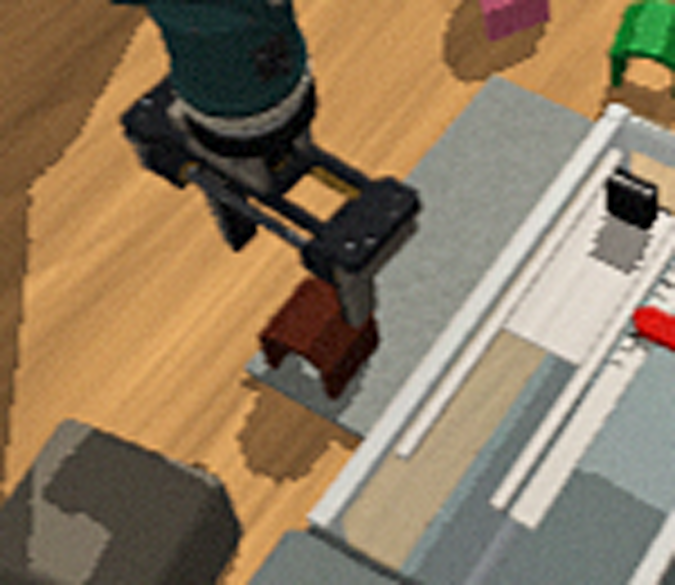

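>>> play_rows:
  steps:
    - [[-3, 0, -40, 0, 0, 0], [-3, 0, -70, 0, 0, 0], [-3, 0, -87, 0, 0, 0], [-3, 0, -90, 0, 0, 0], [-3, 0, -90, 0, 0, 0]]

```text
clock: 37.75
tool_pos: [433.1, -327.9, 36.1]
tcp_rot: [0.0, 1.0, -0.02, 0.001]
force: [-0.2, -0.2, 1.0]
gripper_width: 1.001
```

>>> play_rows:
  steps:
    - [[0, 0, 0, 0, 0, 0], [0, 0, 0, 0, 0, 0], [0, 0, 0, 0, 0, 0], [0, 0, 0, 0, 0, 0], [0, 0, 0, 0, 0, 0]]
  jaw: 255

```text
clock: 38.25
tool_pos: [432.8, -327.5, 35.6]
tcp_rot: [0.0, 1.0, -0.02, 0.001]
force: [0.8, 0.2, 3.5]
gripper_width: 0.646
```

>>> play_rows:
  steps:
    - [[0, 0, 30, 0, 0, 0], [0, 5, 75, 0, 0, 0], [0, 25, 120, 0, 0, 0], [0, 55, 160, 0, 0, 1], [0, 95, 185, 0, 0, 2], [0, 140, 185, 0, 0, 4], [10, 183, 185, 0, 0, 5], [30, 220, 185, 0, 0, 5], [65, 243, 185, 0, 0, 5], [110, 243, 185, 0, 0, 5], [155, 243, 185, 0, 0, 5], [195, 243, 185, 0, 0, 5]]

```text
clock: 39.45
tool_pos: [628.9, -83.3, 219.2]
tcp_rot: [-0.0, 1.0, 0.024, -0.001]
force: [0.2, -0.2, 0.5]
gripper_width: 0.643
```

>>> play_rows:
  steps:
    - [[26, 0, 0, 0, 0, 0], [26, 0, 0, 0, 0, 0], [26, 0, 0, 0, 0, 0], [26, 0, 0, 0, 0, 0]]

```text
clock: 39.85
tool_pos: [652.0, -84.7, 219.9]
tcp_rot: [-0.0, 1.0, 0.023, -0.001]
force: [0.2, -0.6, -1.0]
gripper_width: 0.644
```

>>> play_rows:
  steps:
    - [[0, 0, -40, 0, 0, 0], [0, 0, -75, 0, 0, 0], [0, 0, -92, 0, 0, 0], [0, 0, -98, 0, 0, 0], [0, 0, -101, 0, 0, 0], [0, 0, -102, 0, 0, 0], [0, 0, -102, 0, 0, 0]]

```text
clock: 40.55
tool_pos: [654.0, -84.5, 119.4]
tcp_rot: [0.0, 1.0, 0.024, 0.001]
force: [-0.2, 0.5, -0.5]
gripper_width: 0.642
```

Run:
```python
from h import *
s=r.get_state(); print(s['tool_pos'],s['force'])
c=cam('scene'); save(c,'s23',(220,150,340,270),5)
```

```text
[654.00107762 -84.54158652 119.41952262] [-0.24853098  0.46409057 -0.53236743]
```

View pics/s23.png

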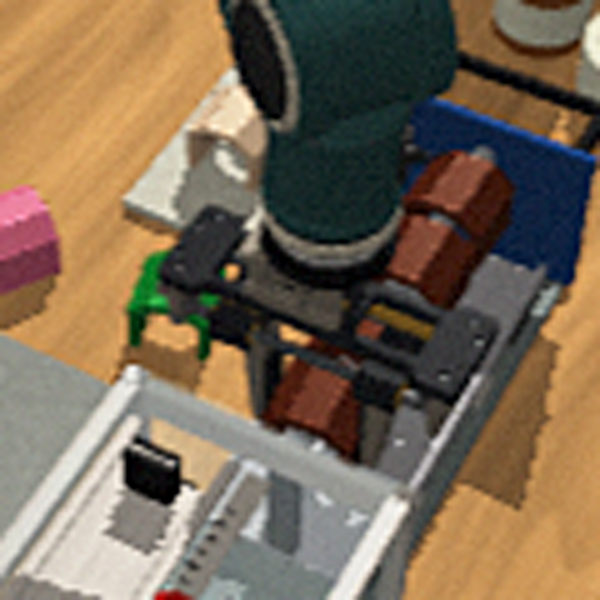

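>>> play_rows:
  steps:
    - [[0, 0, -2, 0, 0, 0], [0, 0, -2, 0, 0, 0], [0, 0, -2, 0, 0, 0]]

```text
clock: 40.9
tool_pos: [654.0, -84.5, 117.5]
tcp_rot: [-0.0, 1.0, 0.024, 0.001]
force: [-1.7, 0.5, 5.8]
gripper_width: 0.645
```

>>> play_rows:
  steps:
    - [[0, 0, 0, 0, 0, 0], [0, 0, 0, 0, 0, 0], [0, 0, 0, 0, 0, 0], [0, 0, 0, 0, 0, 0], [0, 0, 30, 0, 0, 0], [0, 0, 70, 0, 0, 0], [0, 0, 105, 0, 0, 0], [-30, 15, 140, 0, 0, 0], [-70, 35, 160, 0, 0, 0], [-110, 55, 160, 0, 0, 0], [-150, 75, 160, 0, 0, 0], [-190, 100, 160, 0, 0, 0]]
  jaw: 0

```text
clock: 42.1
tool_pos: [463.4, 14.6, 275.6]
tcp_rot: [0.0, 1.0, 0.023, -0.0]
force: [-1.0, 1.6, 2.2]
gripper_width: 0.999
```

Run:
```python
from h import *
s=r.get_state(); print(s['tool_pos'],s['tcp_rot'],s['q'])
c=cam('scene'); save(c,'s24',(240,130,360,250),5)
c=cam('top'); save(c,'t24',(140,100,400,260),3)
print('hung');show(find(c,(0,100,40),(16,255,140),100,160,(600,700,-130,160),141,40))
print('board');show(find(c,(0,0,100),(180,60,255),4,16,(350,540,60,350),9,400))
print('dry');show(find(c,(0,30,80),(30,255,255),40,75,(380,500,80,350),56))
```

```text
[463.44658243  14.64504656 275.64468475] [ 4.48682464e-04  9.99738826e-01  2.28437277e-02 -4.93383329e-04] [-1.18660328  0.14427615  1.20834804  2.04083483 -0.15404947  1.05537243
  0.14047746]
hung
[645.8 -82.2] [59.7 50.4] 7.6 214 [647.8 -81.6 134.9] [275.3 158.1]
[642.4 -18.3] [50.9 56.2] 88.8 211 [644.2 -19.  135. ] [258.2 159.4]
[642.   50.8] [50.9 52.5] 88.9 199 [643.8  50.7 136.3] [239.  159.8]
[636.1 116.1] [50.8 59.8] 89.3 224 [638.9 117.3 134.9] [220.8 161.6]
board
[442.5 214.8] [111.5 225.9] 2.1 945 [441.8 223.2   9. ] [196.1 220.3]
dry
[444.2 238.8] [58.1 53.9] 4.3 219 [444.3 238.9  54.8] [190.3 218.2]
[442.4 167.6] [59.2 53.6] 4.3 218 [442.3 167.8  54.3] [209.4 218.3]
```

View pics/s24.png

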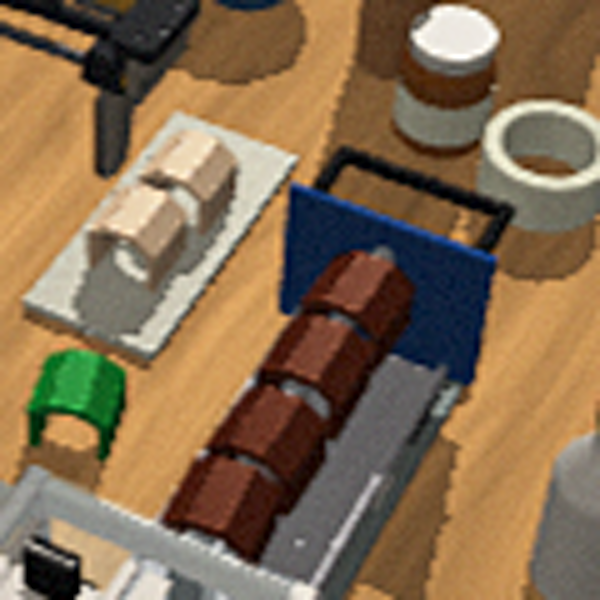

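View pics/t24.png

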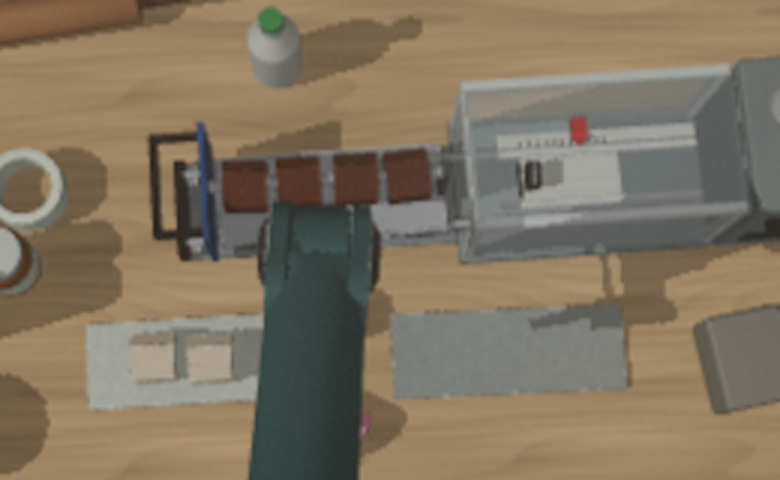

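>>> play_rows:
  steps:
    - [[10, 20, 20, 0, 0, 8], [30, 40, 25, 0, 0, 16], [50, 60, 25, 0, 0, 24], [70, 80, 25, 0, 0, 32], [90, 100, 25, 0, 0, 40], [110, 120, 25, 0, 0, 48], [125, 145, 25, 0, 0, 56], [140, 165, 25, 0, 0, 64], [155, 185, 25, 0, 0, 72], [165, 200, 25, 0, 0, 80], [171, 208, 25, 0, 0, 88], [171, 208, 25, 0, 0, 90]]
  jaw: 110

```text
clock: 43.4
tool_pos: [637.2, 223.4, 300.3]
tcp_rot: [-0.0, 0.689, 0.725, -0.0]
force: [-0.4, 0.0, -0.2]
gripper_width: 0.569
```

>>> play_rows:
  steps:
    - [[0, 0, 0, 0, 0, 0], [0, 0, 0, 0, 0, 0], [0, 0, 0, 0, 0, 0]]

```text
clock: 43.7
tool_pos: [636.3, 221.9, 301.3]
tcp_rot: [-0.0, 0.691, 0.723, 0.0]
force: [-0.6, 0.7, -0.0]
gripper_width: 0.568
```

Run:
```python
from h import *
s=r.get_state(); print(s['tool_pos'],s['tcp_rot'],s['q'])
c=cam('scene'); save(c,'s25',(220,90,360,230),5)
```

```text
[636.31878251 221.94547464 301.26114055] [-1.46084088e-05  6.90904992e-01  7.22945559e-01  1.03544276e-04] [-0.84679837  0.50966089  0.68280396  1.49619698 -0.33017621  1.2529459
  1.49333553]
```

View pics/s25.png

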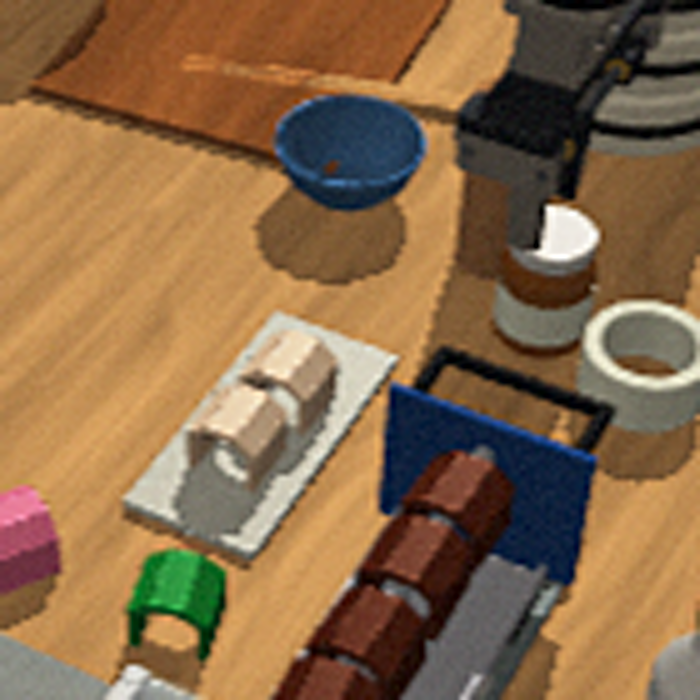

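>>> play_rows:
  steps:
    - [[-2, 1, -45, 0, 0, 0], [-2, 1, -90, 0, 0, 0], [-2, 1, -125, 0, 0, 0], [-2, 1, -148, 0, 0, 0], [-2, 1, -160, 0, 0, 0], [-2, 1, -162, 0, 0, 0], [-2, 1, -162, 0, 0, 0]]

```text
clock: 44.45
tool_pos: [634.8, 223.6, 140.3]
tcp_rot: [0.0, 0.69, 0.723, 0.001]
force: [0.5, -0.1, 0.9]
gripper_width: 0.567
```

>>> play_rows:
  steps:
    - [[0, 0, 0, 0, 0, 0], [0, 0, 0, 0, 0, 0], [0, 0, 0, 0, 0, 0], [0, 0, 0, 0, 0, 0], [0, 0, 0, 0, 0, 0], [0, 0, 0, 0, 0, 0]]
  jaw: 255
  newtons: 30

```text
clock: 45.05
tool_pos: [634.2, 223.3, 139.6]
tcp_rot: [0.0, 0.69, 0.723, 0.0]
force: [-0.4, -1.0, 1.4]
gripper_width: 0.124
```

>>> play_rows:
  steps:
    - [[0, -2, 0, 0, 0, 0], [0, -6, 0, 0, 0, 0], [1, -12, 0, 0, 0, 0], [1, -20, 0, 0, 0, 0], [1, -30, 0, 0, 0, 0], [2, -40, 0, 0, 0, 0], [2, -50, 0, 0, 0, 0], [3, -60, 0, 0, 0, 0], [3, -70, 0, 0, 0, 0], [4, -80, 0, 0, 0, 0], [4, -90, 0, 0, 0, 0], [5, -100, 0, 0, 0, 0]]

```text
clock: 46.25
tool_pos: [639.0, 122.7, 139.6]
tcp_rot: [-0.0, 0.69, 0.723, 0.0]
force: [-0.6, 4.8, 4.2]
gripper_width: 0.122
```

Run:
```python
from h import *
s=r.get_state(); print(s['tool_pos'],s['force'])
c=cam('scene'); save(c,'s26',(200,150,340,290),5)
```

```text
[639.03397531 122.73484635 139.55156934] [-0.58486826  4.75759874  4.20063846]
```

View pics/s26.png

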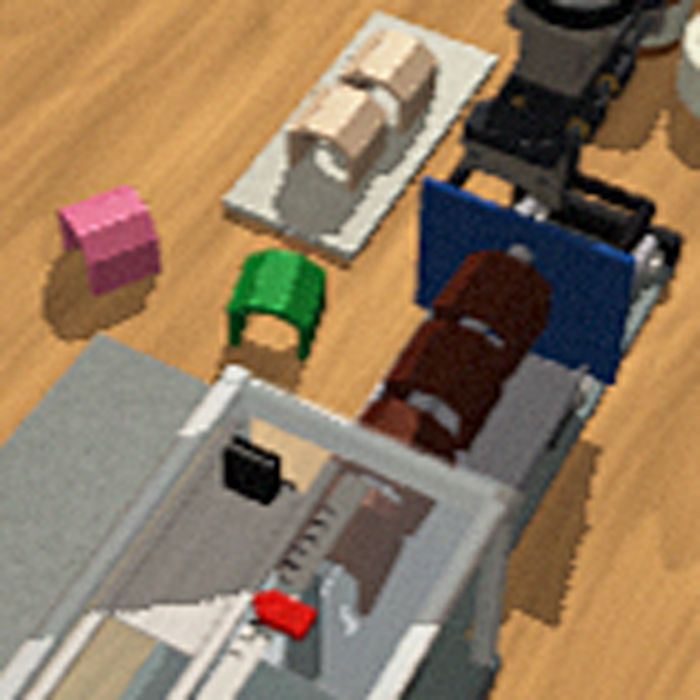

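Arches ride along stably and enter the hood; I'll continue gently.

>>> play_rows:
  steps:
    - [[0, -10, 0, 0, 0, 0], [1, -20, 0, 0, 0, 0], [1, -30, 0, 0, 0, 0], [2, -40, 0, 0, 0, 0], [2, -50, 0, 0, 0, 0], [3, -60, 0, 0, 0, 0], [3, -70, 0, 0, 0, 0], [4, -80, 0, 0, 0, 0], [4, -90, 0, 0, 0, 0], [5, -100, 0, 0, 0, 0], [5, -110, 0, 0, 0, 0], [6, -120, 0, 0, 0, 0]]

```text
clock: 47.5
tool_pos: [644.8, 2.7, 139.5]
tcp_rot: [-0.0, 0.69, 0.723, -0.0]
force: [-1.6, 4.6, 7.5]
gripper_width: 0.121
```

>>> play_rows:
  steps:
    - [[0, -10, 0, 0, 0, 0], [1, -20, 0, 0, 0, 0], [1, -30, 0, 0, 0, 0], [2, -40, 0, 0, 0, 0], [2, -49, 0, 0, 0, 0], [3, -57, 0, 0, 0, 0], [3, -64, 0, 0, 0, 0], [3, -70, 0, 0, 0, 0], [3, -74, 0, 0, 0, 0], [3, -77, 0, 0, 0, 0], [3, -79, 0, 0, 0, 0], [3, -80, 0, 0, 0, 0]]

```text
clock: 48.7
tool_pos: [648.5, -76.4, 139.5]
tcp_rot: [0.0, 0.69, 0.723, 0.0]
force: [1.1, 5.5, 4.8]
gripper_width: 0.118
```

>>> play_rows:
  steps:
    - [[0, -2, 0, 0, 0, 0], [0, -4, 0, 0, 0, 0], [0, -5, 0, 0, 0, 0], [0, -5, 0, 0, 0, 0], [0, -5, 0, 0, 0, 0]]

```text
clock: 49.2
tool_pos: [648.5, -76.5, 139.5]
tcp_rot: [-0.002, 0.689, 0.725, 0.002]
force: [1.6, 11.9, 7.4]
gripper_width: 0.118
```

>>> play_rows:
  steps:
    - [[0, 4, 0, 0, 0, 0], [0, 4, 0, 0, 0, 0], [0, 4, 0, 0, 0, 0], [0, 4, 0, 0, 0, 0], [0, 4, 0, 0, 0, 0], [0, 4, 40, 0, 0, 0], [0, 4, 90, 0, 0, 0], [0, 4, 140, 0, 0, 0], [-20, 30, 190, 0, 0, 0], [-60, 60, 200, 0, 0, 0], [-100, 95, 200, 0, 0, 0], [-130, 130, 200, 0, 0, 0]]
  jaw: 110

```text
clock: 50.4
tool_pos: [521.4, 43.2, 339.9]
tcp_rot: [0.0, 0.691, 0.723, 0.001]
force: [0.1, -0.3, 0.0]
gripper_width: 0.572
```

Run:
```python
from h import *
s=r.get_state(); print(s['tool_pos'],s['tcp_rot'],s['force'],s['q'])
c=cam('scene'); save(c,'s27',(190,180,330,320),5)
print('grip px top', [np.round(px(c,u,v,None),1) for u,v in []])
t=cam('top'); save(t,'t27',(280,130,390,200),7)
c['color'].dump('sc.npy') if 0 else None
```

```text
[521.44044957  43.17883272 339.91338922] [3.24144854e-04 6.91186563e-01 7.22675884e-01 7.71917599e-04] [ 0.10148105 -0.25500879  0.04175806] [-0.77340122  0.15885123  0.71594139  1.81542176 -0.11195533  1.20639908
  1.59148497]
grip px top []
```

View pics/s27.png

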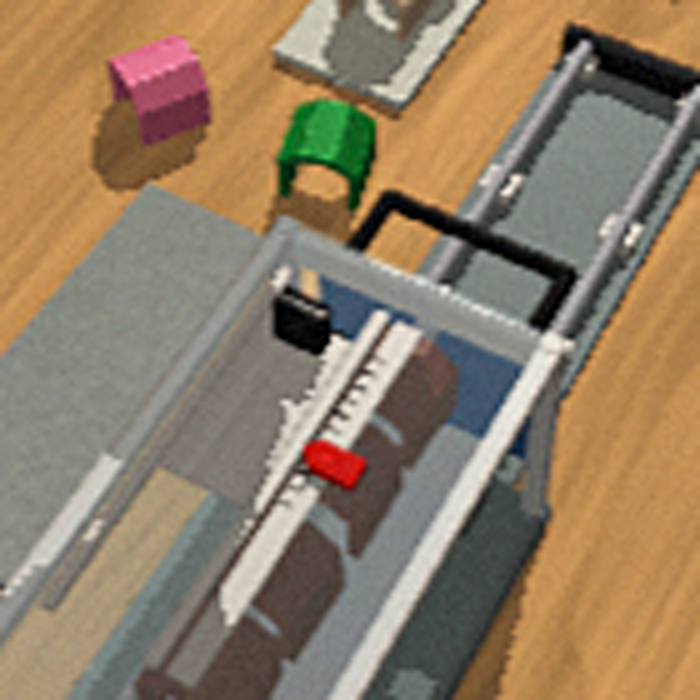

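View pics/t27.png

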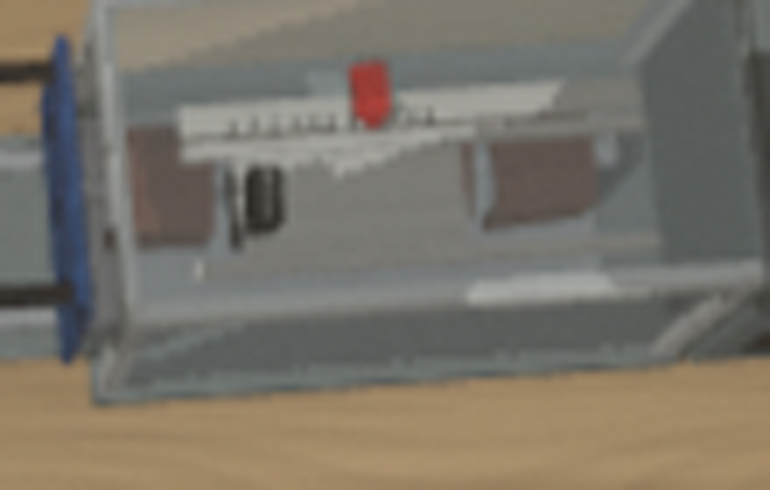

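Run:
```python
from h import *
s=cam('scene'); save(s,'s28',(235,225,275,285),12)
t=cam('top'); save(t,'t28',(308,135,342,170),16)
W=cloud(t)
np.set_printoptions(suppress=True,linewidth=200)
print(np.round(W[150:168,312:326,2]).astype(int))
```

```text
[[196 194 189 190 186 198 197 196 199 194 196 197 196 195]
 [190 197 198 191 192 187 197 191 193 192 194 186 191 192]
 [188 187 188 194 190 192 193 191 188 195 195 190 195 192]
 [184 193 194 191 226 221 217 227 190 191 193 185 194 191]
 [188 194 193 218 224 227 224 223 193 193 195 190 194 195]
 [185 193 194 214 223 219 226 222 190 185 191 192 193 195]
 [187 188 192 213 227 224 225 223 218 190 188 185 192 191]
 [193 190 193 212 223 228 215 222 222 189 194 196 194 197]
 [190 184 195 211 223 220 230 228 217 195 186 193 192 193]
 [188 189 195 202 220 223 223 222 216 192 189 193 200 189]
 [184 186 196 202 224 222 226 226 224 192 196 193 193 194]
 [191 186 190 199 213 218 218 220 218 199 199 192 197 195]
 [191 195 190 197 208 214 206 207 194 196 194 195 196 189]
 [192 186 190 196 190 197 191 196 191 190 190 199 190 193]
 [185 186 195 193 198 190 197 196 191 186 190 195 195 192]
 [186 192 188 194 188 196 193 194 192 189 193 188 185 192]
 [184 191 194 189 197 195 186 189 193 190 198 201 193 197]
 [194 193 193 197 191 190 196 194 193 196 190 194 190 191]]
```

View pics/s28.png

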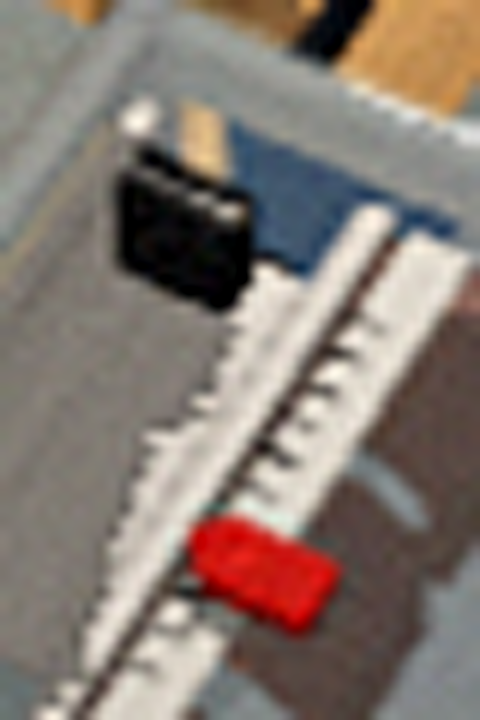

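View pics/t28.png

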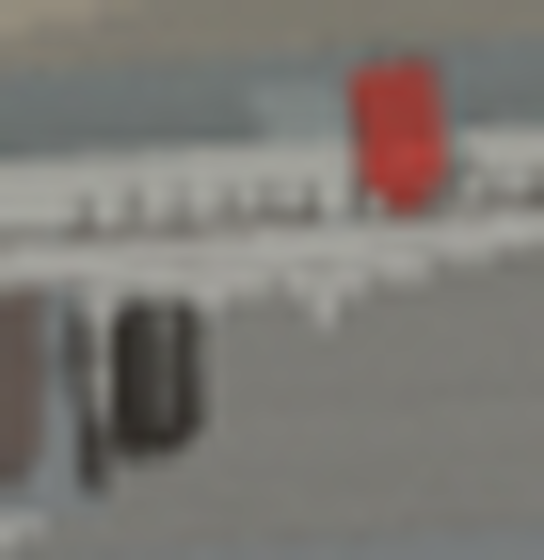

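Run:
```python
from h import *
s=cam('scene'); t=cam('top')
cy=np.array([-0.047,1,0]);cy/=np.linalg.norm(cy)
def y(p): return round(float(np.dot(p,cy)),1)
for nm,c,g,ps in [('top',t,(317.34,157.97),[(332.7,147.75),(332.7,144),(332.5,139.5)]),('scene',s,(250.75,240.3),[(250.75,269.9),(255,271.5),(261.5,274)])]:
    G=px(c,*g,224); print(nm,'grip',np.round(G,1),y(G))
    for p in ps:
        for z in (194,198):
            P=px(c,*p,z); print('  ',p,z,np.round(P,1),y(P),'d',round(y(P)-y(G),1))
```

```text
top grip [ 621.5 -221.9  224. ] -250.8
   (332.7, 147.75) 194 [ 665.5 -282.7  194. ] -313.6 d -62.8
   (332.7, 147.75) 198 [ 664.3 -281.9  198. ] -312.8 d -62.0
   (332.7, 144) 194 [ 679.2 -283.4  194. ] -315.0 d -64.2
   (332.7, 144) 198 [ 678.  -282.6  198. ] -314.1 d -63.3
   (332.5, 139.5) 194 [ 695.8 -283.6  194. ] -315.9 d -65.1
   (332.5, 139.5) 198 [ 694.5 -282.8  198. ] -315.1 d -64.3
scene grip [ 625.2 -220.3  224. ] -249.4
   (250.75, 269.9) 194 [ 664.2 -282.   194. ] -312.9 d -63.5
   (250.75, 269.9) 198 [ 665.6 -284.   198. ] -315.0 d -65.6
   (255, 271.5) 194 [ 676.2 -280.2  194. ] -311.6 d -62.2
   (255, 271.5) 198 [ 677.6 -282.2  198. ] -313.7 d -64.3
   (261.5, 274) 194 [ 694.6 -277.6  194. ] -309.9 d -60.5
   (261.5, 274) 198 [ 695.9 -279.7  198. ] -312.0 d -62.6
```

>>> play_rows:
  steps:
    - [[15, -40, 0, 0, 0, 0], [32, -85, 0, 0, 0, 0], [50, -130, 0, 0, 0, 0], [68, -175, 0, 0, 0, 0], [85, -220, -10, 0, 0, 0], [98, -255, -30, 0, 0, 0], [102, -265, -50, 0, 0, 0], [102, -265, -60, 0, 0, 0], [102, -265, -60, 0, 0, 0], [102, -265, -60, 0, 0, 0]]

```text
clock: 51.7
tool_pos: [625.2, -219.9, 279.6]
tcp_rot: [-0.0, 0.69, 0.724, 0.001]
force: [-0.2, 0.2, 0.2]
gripper_width: 0.569
```

Run:
```python
from h import *
s=r.get_state(); print(s['tool_pos'],s['tcp_rot'],s['q'])
c=cam('scene'); save(c,'s29',(190,170,330,310),5)
```

```text
[ 625.18085578 -219.87356617  279.62070044] [-2.01899493e-04  6.89591400e-01  7.24198426e-01  5.48182532e-04] [-0.23311133  0.52553657  0.7629684   1.55613379 -0.38032671  1.21356835
  2.2165963 ]
```

View pics/s29.png

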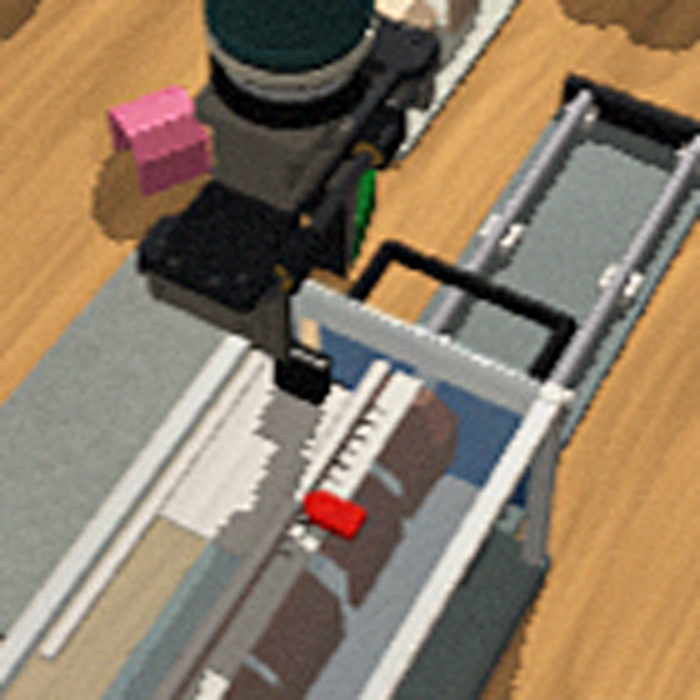

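Aligned over the grip. Descend to TCP z≈214 and close softly.

>>> play_rows:
  steps:
    - [[-1, -1, -30, 0, 0, 0], [-1, -1, -50, 0, 0, 0], [-1, -1, -60, 0, 0, 0], [-1, -1, -65, 0, 0, 0], [-1, -1, -65, 0, 0, 0], [-1, -1, -65, 0, 0, 0]]

```text
clock: 52.35
tool_pos: [624.4, -222.6, 215.6]
tcp_rot: [0.001, 0.69, 0.724, 0.001]
force: [0.6, 0.5, -0.3]
gripper_width: 0.569
```

>>> play_rows:
  steps:
    - [[0, 0, 0, 0, 0, 0], [0, 0, 0, 0, 0, 0], [0, 0, 0, 0, 0, 0], [0, 0, 0, 0, 0, 0], [0, 0, 0, 0, 0, 0]]
  jaw: 255
  newtons: 15

```text
clock: 52.85
tool_pos: [623.8, -222.8, 214.4]
tcp_rot: [0.0, 0.69, 0.723, 0.0]
force: [0.6, -0.6, 0.8]
gripper_width: 0.171
```

>>> play_rows:
  steps:
    - [[0, -5, 0, 0, 0, 0], [1, -13, 0, 0, 0, 0], [1, -22, 0, 0, 0, 0], [2, -31, 0, 0, 0, 0], [2, -40, 0, 0, 0, 0], [2, -49, 0, 0, 0, 0], [3, -56, 0, 0, 0, 0], [3, -61, 0, 0, 0, 0], [3, -63, 0, 0, 0, 0], [3, -63, 0, 0, 0, 0], [3, -63, 0, 0, 0, 0]]

```text
clock: 53.95
tool_pos: [626.9, -286.4, 214.4]
tcp_rot: [0.001, 0.69, 0.723, -0.0]
force: [-0.0, -1.4, 1.2]
gripper_width: 0.172
```

>>> play_rows:
  steps:
    - [[0, 0, 0, 0, 0, 0], [0, 0, 0, 0, 0, 0], [0, 0, 0, 0, 0, 0], [0, 0, 0, 0, 0, 0], [0, 0, 30, 0, 0, 0], [0, 0, 75, 0, 0, 0], [0, 0, 120, 0, 0, 0], [-20, 40, 130, 0, 0, 0], [-45, 80, 130, 0, 0, 0], [-70, 120, 130, 0, 0, 0], [-95, 160, 130, 0, 0, 0], [-120, 200, 130, 0, 0, 0]]
  jaw: 110

```text
clock: 55.15
tool_pos: [505.6, -84.0, 344.1]
tcp_rot: [-0.0, 0.69, 0.724, 0.0]
force: [1.1, 0.6, 0.6]
gripper_width: 0.567
```

>>> play_rows:
  steps:
    - [[-10, 50, 0, 0, 0, 0], [-20, 100, 0, 0, 0, 0], [-30, 140, 0, 0, 0, 0], [-30, 140, 0, 0, 0, 0], [-30, 140, 0, 0, 0, 0]]

```text
clock: 55.65
tool_pos: [476.6, 55.1, 344.5]
tcp_rot: [0.0, 0.689, 0.724, 0.0]
force: [-0.4, -1.3, -1.1]
gripper_width: 0.571
```

Run:
```python
from h import *
s=cam('scene'); save(s,'s30',(220,225,280,295),9); save(s,'s30b',(190,110,360,330),3.2)
t=cam('top'); save(t,'t30',(308,135,348,170),16);save(t,'t30b',(140,100,400,260),3)
```

```text
(no output)
```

View pics/s30.png

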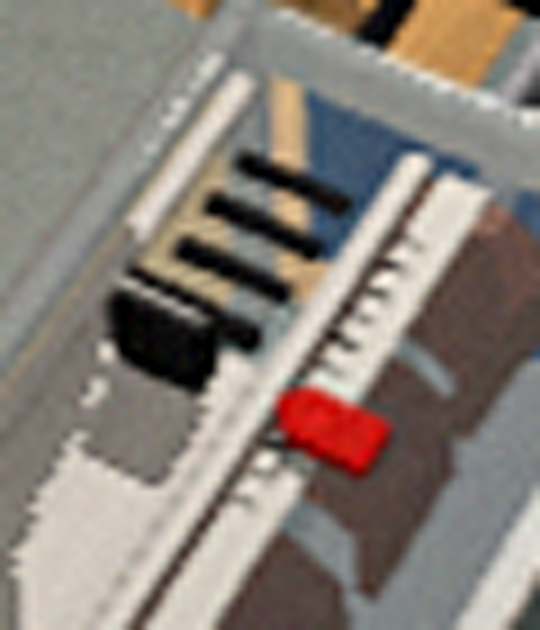

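View pics/t30.png

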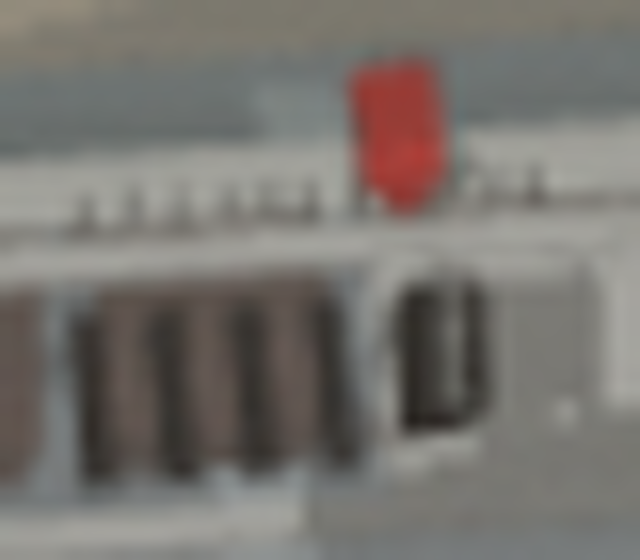

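View pics/s30b.png

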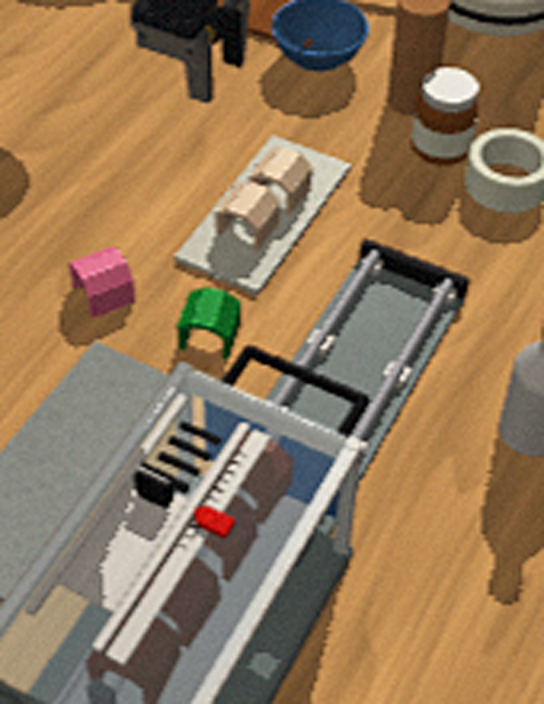

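View pics/t30b.png

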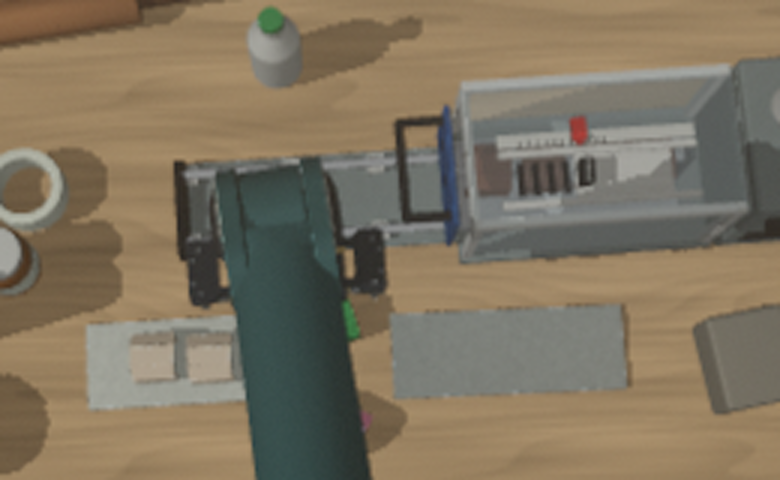

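Run:
```python
from h import *
s=cam('scene'); t=cam('top')
cy=np.array([-0.047,1,0]);cy/=np.linalg.norm(cy)
def y(p): return round(float(np.dot(p,cy)),1)
G=px(t,308+452.5/16-.5,135+355/16-.5,224)
for z in(194,198):
  P=px(t,308+403.5/16-.5,135+212/16-.5,z); print('top',G,P,y(G),y(P))
G=px(s,220+171/9-.5,225+298/9-.5,224)
for z in(194,198):
  P=px(s,220+279/9-.5,225+411/9-.5,z); print('scene',G,P,y(G),y(P))
# red pointer body mask, both cams
for n,c in(('top',t),('scene',s)):
    im=c['color'].astype(int); m=(im[...,0]>110)&(im[...,1]<75)&(im[...,2]<75)
    m[:, :220]=0;m[:,345:]=0;m[:130]=0;m[285:]=0
    v,u=np.nonzero(m); print(n,len(u),[ (np.round(px(c,u.mean(),v.mean(),z),1),y(px(c,u.mean(),v.mean(),z))) for z in(194,198)])
```

```text
top [ 624.69110682 -285.87366356  224.        ] [ 665.48422306 -282.72406042  194.        ] -314.9 -313.7
top [ 624.69110682 -285.87366356  224.        ] [ 664.33169738 -281.9585889   198.        ] -314.9 -312.8
scene [ 627.96756486 -283.04808933  224.        ] [ 664.09195739 -283.01424609  194.        ] -312.2 -313.9
scene [ 627.96756486 -283.04808933  224.        ] [ 665.51588864 -285.03852295  198.        ] -312.2 -316.0
top 34 [(array([ 683.1, -282.2,  194. ]), -313.9), (array([ 681.9, -281.4,  198. ]), -313.1)]
scene 100 [(array([ 650.2, -225.8,  194. ]), -256.1), (array([ 651.7, -228.1,  198. ]), -258.4)]
```

Run:
```python
from h import *
c=cam('top')
print('handle');show(find(c,(0,0,0),(180,255,60),125,160,(500,760,-140,-50),146,30))
print('panel');show(find(c,(105,90,40),(125,255,255),100,170,(500,760,-200,0),155,20))
print('dry');show(find(c,(0,30,80),(30,255,255),40,75,(380,500,80,350),56))
print('board');show(find(c,(0,0,100),(180,60,255),4,16,(350,540,60,350),9,300))
s=cam('scene'); save(s,'s31',(190,230,300,350),5.5); print(r.get_state()['clock'])
```

```text
handle
[651.3 -99.5] [125.2  56.3] 1.6 125 [643.6 -87.9 144.2] [277.2 158.6]
panel
[ 651.4 -132. ] [108.4   8.9] 1.6 70 [ 652.9 -133.2  142.9] [289.5 155.9]
dry
[443.8 238.7] [58.7 54.1] 4.0 223 [444.3 238.7  54.7] [190.4 218.2]
[442.4 167.6] [59.2 53.6] 4.3 220 [441.6 167.7  55. ] [209.4 218.5]
board
[441.6 228.3] [112.2 198.8] 1.9 834 [438.1 238.7   8.9] [192.1 221.3]
55.95
```

View pics/s31.png

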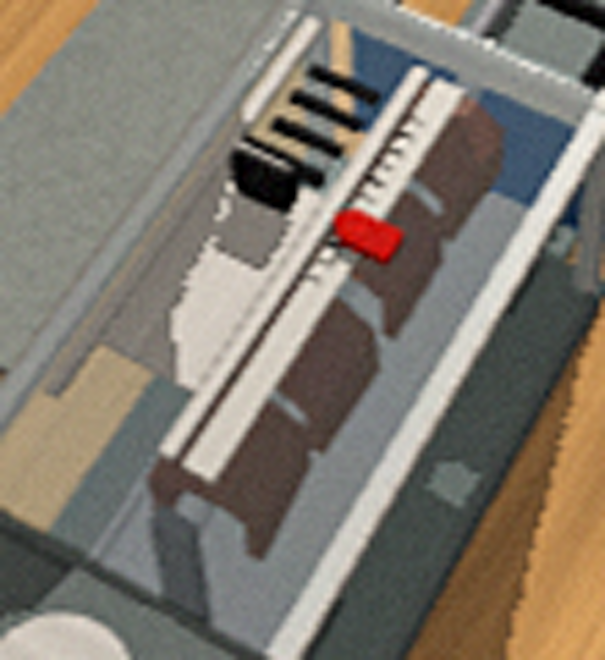

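The handle is back at its starting position, and all four arches hang with visible gaps between them.

```bash
python3 -c "
from h import *
print(ticket.sign_off())"
```

```text
the job is handed in; nothing more can be done
None
```

The job is done and handed in at about 56 s on the robot clock; no verdict was reported.

- **Carriage:** I drew it out 300 mm to the stop, and later pushed it home at about 0.1 m/s. The last picture puts the handle within 0.1 mm of where it started.
- **Dry arches:** Both stand on the white board with a gap of about 17 mm between them. The board had not been knocked.
- **Rinsed arches:** All four hang on the rod. Gaps show between them in the last picture, about 7 to 13 mm when last measured with the carriage out.
- **Vent:** I slid the grip about 63 mm to the red pointer. The two cameras disagree slightly on the result: the top view puts the line 1–2 mm past the pointer, and the scene view puts it 2–4 mm short. Both are inside the 6 mm limit.
- **Other things:** I touched none of the bystanders or the green and pink look-alikes. In the last pictures they looked unmoved, though I did not measure them.

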